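# Get the pipette out from under the tools of a sampling case

### The arm

A 6-joint arm with a two-finger parallel gripper is mounted at the origin on a cart in front of the work surface, level with it; the furniture and walls round the work are solid. World frame = base frame: x ahead of the robot, y to its left, z up, the work surface at z = 0. Lengths are in m, angles in degrees, forces in N, time in s.
With the tool pointing down it reaches from about 0.25 to 0.725 m from the base axis. Payload 4 kg.
Tool frame: the origin (TCP) lies between the finger pads; the fingertips stand 8 mm ahead of it and the grasp point (between the pads) lies 11 mm behind it; x points along the fingers, y is the direction in which the jaws open and shut, and the axes are right-handed (so a half turn about x gives the same grasp; the last joint's range is limited). The gripper opens to 85 mm and grips with 20 to 120 N. Pads are 22 mm wide; open, the fingers measure 114 mm over their backs; the gripper's body (76 mm by 85 mm) begins 54 mm behind the grasp point. The pads swing forward as they close: fully open they stand 13 mm farther back than shut.
Start: joints at [-75.974, 13.785, 0.286, 76.501, 0, 90], TCP at [0.121, -0.485, 0.239] pointing down, gripper open.
Joint ranges: [-155.79, 155.79], [-60.16, 107.12], [-62.33, 73.08], [-114, 123.19], [-81.49, 82.49], [-180, 180]. Speed limits (degrees/s): [159.86, 159.86, 180, 180, 180, 180].

### API

Orientations are given as [roll, pitch, yaw] about the fixed x, y, z axes, in that order (R = Rz(yaw) Ry(pitch) Rx(roll)).
In Python, from rig import bot gives the robot as it stands. The module is installed in compiled form; this text tells all that it offers.
- The arm moves only by the tool drive_tool, never from a script. Its argument "rows" is one flat list of numbers, 5 for each row, row after row: the shift along the tool's x, y, z in cm, then the turn about the tool's x in rad, then the finger opening in cm, from 0 to 8.54. A call has 1 to 20 rows; each row shifts and turns the commanded pose from where the row before left it, along the tool's axes as they then stand; what a row does not reach is not made up. A row lasts 1/10 s, in which the tool goes at most 50 mm and 8.59 degrees, less where a joint would pass 70% of its speed; a pose out of reach is approached as far as the arm can. A call is refused whole if a number of a shift passes 5 or a number of a turn 0.15, either way. A call with a gripper value outside its range is refused whole. The fingers move at their own pace and stop on an object; "squeeze" is the grip in N (left out, the last holds). Time passes only in rows, so rows that do not move let the fingers close. It gives the time, the measured TCP pose, the force and the opening at its end, in the units of the state.
- bot.observe(): the state, without advancing time (a new reading comes with each control period).
- bot.capture(name): name is "scene" or "top" or "wrist"; returns (picture, depth): 420x560x3 uint8, red, green, blue; 420x560 float32, m along the optical axis (not along the pixel's ray), 0 where there is no reading.
- bot.get_calibration(name): a dict with "fx", "fy", "cx", "cy" (pixels), "origin" and "orientation" of the camera in the world; the wrist camera has in their place "mount" (4x4, takes a point from camera to tool coordinates, whose origin is the TCP and whose axes are the tool frame's). Camera axes: x right, y up, looking along -z (the intrinsics and any distortion apply to the point x, -y, -z); pixel columns grow to the right and rows downward; lengths in m; the calibration is good to about 2 mm. A picture is of the moment at which its call begins: read the wrist's pose just before it. get_calibration takes no time and is no camera call.
- bot.close_job(): hands the job in, once; it reports no verdict.
The state is a dict: "time_s": time; "joint_pos": joint angles; "joint_velocities": joint speeds; "tau": joint torques, N m; "tcp_pos": TCP position; "orientation": TCP orientation; "contact_force": force on the tool from outside, world axes, zero at the start; "wrist_torque": the same for the moment, N m; "grip_width": finger opening in m.
Only numpy, scipy, OpenCV 4.12 (cv2) and the standard library are available. Lean on these libraries where they do the work, as an engineer would, in place of code of your own. Each camera call takes 0.05 s, during which the arm holds its last target. There are 200 camera calls.

### The job

The pipette in the black sampling case lies underneath the marker, the forceps and the capped tube. Lay these three in the steel tray first, then take the pipette out and lay it on the white pipette rest with its thick body in both notches; only then put the marker, the forceps and the tube back, each flat and fully down in its own cutout across the case as before, the tube's cap in the cap pocket.

Things in the scene. Friction and masses are not known exactly. Their poses are not given: they have to be found in the camera images.
- pipette: Black pipette, 246 mm, 90 g, level in the case under the small tools; axis 22 mm above the worktop. Origin: axis, plunger end; z towards the thin tip (case -y). Thick body, 26 mm round, from 20 to 148 mm, then an 11 mm nose; weight centred near 90 mm. Free for fingers from 61 to 100 mm, between two blocks: grasp across, fingertips down to the case floor.
- marker: Felt marker, straight pen 12 x 12 x 129 mm, cap on, lying in marker_block's cutout across and above the pipette. Origin: on its axis at the blunt bottom end; z along it to the cap end; middle at 64 mm. Lying, its axis is 6 mm above its support. May go back either way round.
- forceps: Steel forceps, flat, 15 mm wide, 131 mm long, 8 mm thick, lying in forceps_block's cutout across and above the pipette. Origin: centre of the flat underside; y along the length, x across both blades (grasp across x), z up. May go back either way round.
- sample_tube: Capped sample tube, 63 mm long: round body 12 mm across, cap 14 mm wide over the last 17 mm. Lies in tube_block's cutout across and above the pipette, cap on the block's +x side. Origin: on its axis at the closed bottom; z along it to the cap; middle at 31 mm. Lying, its axis is 6 to 7 mm above its support.
- marker_block: Grey cradle block, 150 x 40 x 43 mm, one of three in the case (details: kit_case). Origin: centre of its underside (4 mm above the worktop), x along its length, y along the pipette, z up. Its cross cutout is a narrow straight groove along x, 14.5 mm wide at the floor, open at both ends: the marker's, centred at the block's middle.
- forceps_block: Grey cradle block, 150 x 40 x 43 mm, one of three in the case (details: kit_case). Origin: centre of its underside (4 mm above the worktop), x along its length, y along the pipette, z up. Its cross cutout is the wide straight groove along x, 18 mm at the floor, open at both ends: the forceps', centred at the block's middle.
- tube_block: Grey cradle block, 150 x 40 x 43 mm, one of three in the case (details: kit_case). Origin: centre of its underside (4 mm above the worktop), x along its length, y along the pipette, z up. Its cutout is 14.5 mm wide on the -x side; on the +x side a cap pocket, 17 mm wide, floor 1 mm lower, ends 44 mm from the middle. The tube lies with its middle at the block's middle.
- tray: Shallow steel instrument tray, fixed, 124 x 226 mm, long along y; floor 3 mm thick, inside 118 x 220 mm, rim 14 mm high. Origin: centre of its underside, z up. Tray and rest stand to the right of the case, either one nearer to it, both close in front of the analyser (fixed, front face at x = 0.585 m, 0.15 m high there, rising behind): do not swing low over it.
- pipette_rest: White pipette rest, fixed, base 66 x 110 x 8 mm, two 8 mm thick uprights at y = -35 and +35 mm, 60 mm high, 62 mm free between. Notches open at the top: floor 40 mm high, 29 mm wide, 9 mm straight, then flaring at 45 degrees to 51 mm. Origin: centre of underside. The pipette lies along y, tip either way, axis 53 mm high, thick body centred.
- kit_case: Black case base, fixed, 159 x 262 x 34 mm, floor 4 mm. Origin: centre of underside, y lengthwise. Blocks stand at y = -84, 0, +84 mm, in any order, 44 mm free between. Each has an open channel at x = 0 along y, 36 mm wide (fingers fit), and cross cutouts both sides of it: floor 33 mm above the block's underside, 5 mm straight walls, then 5 mm of 45 degree lead-in.

How it is judged:
By the outcome, as a careful person would: the job done as asked, in the order asked, and still so for the second after the job is handed in, with the robot touching nothing.
It also fails if it takes over 138 s, if anything falls off the work surface, if the arm or the gripper's body presses on something with over 40 N, if the wrist force passes 120 N, or if a joint passes its speed limit or range.

## Working session

There is one attempt and no reset: what is moved stays moved. The work goes in short steps, Python scripts to look and compute and a tool call to move; the robot and the scene stay as the last step left them, time stands still between calls to the robot, and variables do not carry over. Pictures are saved under pics/ and viewed, about 12 in all and at most 16, crops included, and the job is handed in when it is done.

Besides the shell and the picture viewer there is one more tool, called after "Emit:" as a command line: name --argument value ..., lists and objects as JSON in quotes. drive_tool: Moves the arm, as the interface text tells. Its arguments: {"type":"object","properties":{"rows":{"type":"array","items":{"type":"number"}},"squeeze":{"type":"number"}},"required":["rows"]}

```bash
mkdir -p pics
cat > h.py <<'E'
import numpy as np, cv2, sys
from rig import bot
from scipy.spatial.transform import Rotation as R
def cap(n,fn):
    s=bot.observe(); im,d=bot.capture(n); c=bot.get_calibration(n)
    if n=='wrist':
        T=np.eye(4);T[:3,:3]=R.from_euler('xyz',s['orientation'],degrees=True).as_matrix();T[:3,3]=s['tcp_pos'];T=T@np.array(c['mount'])
    else:
        T=np.eye(4);o=np.array(c['orientation'])
        T[:3,:3]=o if o.shape==(3,3) else R.from_euler('xyz',o,degrees=True).as_matrix();T[:3,3]=c['origin']
    K=np.array([c['fx'],c['fy'],c['cx'],c['cy']])
    cv2.imwrite(f'pics/{fn}.png',im[:,:,::-1]); np.savez(f'pics/{fn}.npz',im=im,d=d,T=T,K=K)
    return im,d,T,K
def load(fn):
    z=np.load(f'pics/{fn}.npz'); return z['im'],z['d'],z['T'],z['K']
def cloud(d,T,K):
    v,u=np.mgrid[:d.shape[0],:d.shape[1]]
    P=np.stack([(u-K[2])/K[0]*d,-(v-K[3])/K[1]*d,-d],-1)
    return P@T[:3,:3].T+T[:3,3]
def ray(u,v,z,T,K):
    r=T[:3,:3]@np.array([(u-K[2])/K[0],-(v-K[3])/K[1],-1.]); o=T[:3,3]
    return o+r*(z-o[2])/r[2]
E
python3 - <<'E'
from h import *
for n in ['scene','top','wrist']: print(n,bot.get_calibration(n))
print(bot.observe())
im,d,T,K=cap('top','top0'); im2,_,_,_=cap('scene','scene0')
E
```

```text
scene {'fx': 495.0506127507269, 'fy': 495.0506127507269, 'cx': 282.2538335289048, 'cy': 210.95598976188495, 'origin': array([0.07512363, 0.96937495, 0.87290354]), 'orientation': array([  49.22648948,    1.06648694, -156.05561384])}
top {'fx': 466.83211886065584, 'fy': 466.83211886065584, 'cx': 267.95147562448335, 'cy': 210.10447069025946, 'origin': array([0.37907111, 0.10383296, 1.37634844]), 'orientation': array([  4.79175286,   0.18619219, -91.65479098])}
wrist {'fx': 291.95084331448356, 'fy': 291.95084331448356, 'cx': 278.1285055442501, 'cy': 206.35419523439097, 'mount': array([[-7.14052210e-04,  3.09932837e-01, -9.50758185e-01,
        -1.35700546e-01],
       [ 9.99999489e-01,  9.02210629e-04, -4.56927063e-04,
         5.34457398e-04],
       [ 7.16167439e-04, -9.50758025e-01, -3.09933323e-01,
        -7.92456939e-02],
       [ 0.00000000e+00,  0.00000000e+00,  0.00000000e+00,
         1.00000000e+00]])}
{'time_s': 0.0, 'joint_pos': array([-7.59733689e+01,  1.38325433e+01,  2.11956681e-01,  7.65026855e+01,
        1.47456505e-03,  9.00002047e+01]), 'joint_velocities': array([-0.01577936,  0.05519279, -0.08380072,  0.01092338,  0.04193361,
        0.13467094]), 'tau': array([ 5.41288409e-04, -3.72318721e+01,  2.52408600e+01,  1.70498318e-02,
        7.99119857e-05,  1.02867841e-05]), 'tcp_pos': array([ 0.12103939, -0.48447161,  0.23839825]), 'orientation': array([-90.68512644,  89.8767191 , 103.34129836]), 'contact_force': array([ 0.00380872, -0.47266076, -0.0174304 ]), 'wrist_torque': array([ 0.00955126, -0.04063996,  0.00785863]), 'grip_width': 0.08538728529967635}
```

View pics/top0.png

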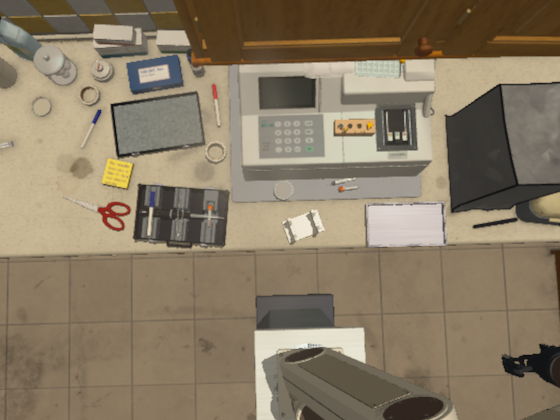

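View pics/scene0.png

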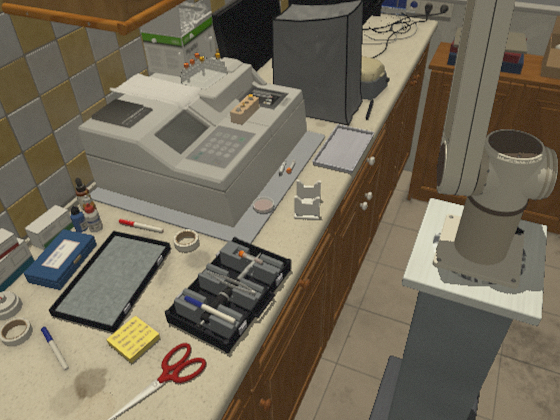

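The top view shows the case at about (181,215) px, with the marker at the left, the forceps in the middle and the tube at the right with its orange cap up. The white rest is at (303,225) and the steel tray at (405,224).

Run:
```python
from h import *
im,d,T,K=load('top0')
P=cloud(d,T,K)
for n,(u,v) in dict(casec=(181,215),c1=(140,186),c2=(228,192),c3=(222,247),c4=(135,241),marker=(152,213),forc=(181,213),tube=(210,213),rest=(303,226),tray=(405,224),t1=(366,205),t2=(445,203),t3=(445,246),t4=(367,247)).items(): 
    print(n,P[v,u].round(3),ray(u,v,0.03,T,K).round(3))
```

```text
casec [0.485 0.357 0.031] [0.485 0.357 0.03 ]
c1 [0.573 0.474 0.033] [0.573 0.475 0.03 ]
c2 [0.548 0.219 0.032] [0.548 0.219 0.03 ]
c3 [0.39  0.243 0.001] [0.389 0.24  0.03 ]
c4 [ 0.415  0.5   -0.005] [0.414 0.49  0.03 ]
marker [0.491 0.435 0.053] [0.493 0.441 0.03 ]
forc [0.491 0.357 0.031] [0.491 0.357 0.03 ]
tube [0.487 0.271 0.047] [0.488 0.273 0.03 ]
rest [0.444 0.004 0.01 ] [0.443 0.005 0.03 ]
tray [ 0.442 -0.297  0.003] [ 0.44  -0.289  0.03 ]
t1 [ 0.5   -0.182  0.016] [ 0.499 -0.179  0.03 ]
t2 [ 0.501 -0.42  -0.003] [ 0.498 -0.408  0.03 ]
t3 [ 0.37  -0.752 -0.908] [ 0.374 -0.4    0.03 ]
t4 [ 0.377 -0.18   0.011] [ 0.377 -0.176  0.03 ]
```

```bash
cat >> h.py <<'E'
def wrap(a,p=360): return (a+p/2)%p-p/2
def plan(x,y,z,yaw=None,half=True):
    """yaw: world heading of tool y (deg), None=keep. prints tool-frame shift (cm) if moved first w/o turning and turn (rad)"""
    s=bot.observe(); M=R.from_euler('xyz',s['orientation'],degrees=True).as_matrix()
    cur=np.degrees(np.arctan2(M[1,1],M[0,1])); w=np.array([x,y,z])-s['tcp_pos']
    turn=0 if yaw is None else (wrap(yaw-cur,180) if half else wrap(yaw-cur))
    print('tcp',s['tcp_pos'].round(4),'head',round(cur,2),'j',s['joint_pos'].round(1),'F',s['contact_force'].round(1),'w',round(s['grip_width'],4),'t',s['time_s'])
    print('shift cm (no turn)',(M.T@w*100).round(2),'turn rad',-np.radians(turn).round(4))
    Mt=M@R.from_euler('x',-turn,degrees=True).as_matrix()
    print('shift cm after turn',(Mt.T@w*100).round(2))
E
python3 - <<'E'
from h import *
s=bot.observe(); print(R.from_euler('xyz',s['orientation'],degrees=True).as_matrix().round(3))
plan(0.46,0.35,0.25,90)
E
```

```text
[[-0.     0.242 -0.97 ]
 [ 0.002 -0.97  -0.242]
 [-1.    -0.002 -0.   ]]
tcp [ 0.1211 -0.4846  0.2385] head -75.98 j [-76.   13.8   0.2  76.5   0.   90. ] F [ 0.4  0.2 -0. ] w 0.0849 t 0.1
shift cm (no turn) [ -1.01 -72.76 -53.11] turn rad 0.2448
shift cm after turn [ -1.01 -83.46 -33.89]
```

Emit:
drive_tool --rows '[0,0,0,-0.145,8.5,0,0,0,-0.145,8.5,0,0,0,-0.145,8.5,0,0,0,-0.145,8.5,0,0,0,-0.145,8.5,0,0,0,-0.145,8.5,0,0,0,-0.145,8.5,0,0,0,-0.145,8.5,0,0,0,-0.145,8.5,0,0,0,-0.145,8.5,0,0,0,-0.145,8.5,0,0,0,-0.145,8.5,0,0,0,-0.145,8.5,0,0,0,-0.145,8.5,0,0,0,-0.145,8.5,0,0,0,-0.145,8.5,0,0,0,-0.145,8.5,0,0,0,-0.145,8.5,0,0,0,-0.145,8.5,0,0,0,-0.145,8.5]'

```text
time_s: 2.1
tcp_pos: [0.1211, -0.4847, 0.2388]
orientation: [102.2, 89.9, 102.7]
contact_force: [-0.9, 0.0, -0.8]
grip_width: 0.0853
```

Emit:
drive_tool --rows '[0,4.5,2.5,0,8.5,0,4.5,2.5,0,8.5,0,4.5,2.5,0,8.5,0,4.5,2,0,8.5,0,4.5,2,0,8.5,0,4.5,2,0,8.5,0,4.5,1.5,0,8.5,0,4.5,1.5,0,8.5,0,4.5,1.5,0,8.5,0,4.5,1.5,0,8.5,0,4.5,1.5,0,8.5,0,4.5,1.5,0,8.5,0,4.5,1.5,0,8.5,0,4.5,1.5,0,8.5,0,4.5,1.5,0,8.5,0,4.5,1.5,0,8.5,0,4,1.5,0,8.5,0,4,1,0,8.5,0,4,1,0,8.5,0,0,0,0,8.5]'

```text
time_s: 4.1
tcp_pos: [0.4366, 0.3563, 0.2371]
orientation: [166.3, 89.9, 166.7]
contact_force: [-1.5, -0.8, 0.2]
grip_width: 0.085
```

Run:
```python
from h import *
plan(0.46,0.35,0.25,90)
cap('wrist','w1')
```

```text
tcp [0.4366 0.3563 0.2371] head 90.44 j [39.2 21.2 10.2 79.1  0.1 38.7] F [-1.5 -0.8  0.2] w 0.085 t 4.1
shift cm (no turn) [-1.29 -0.64  2.33] turn rad 0.0076
shift cm after turn [-1.29 -0.63  2.34]
```

View pics/w1.png

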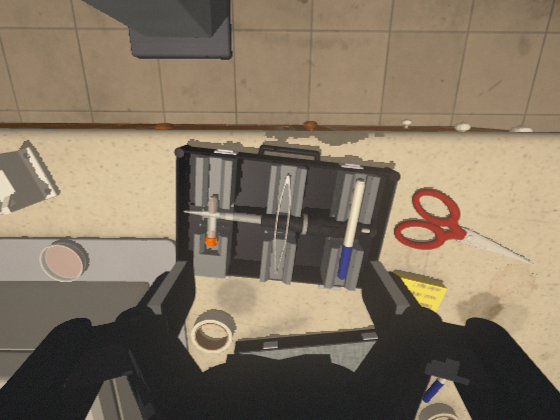

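Wrist view with the base at the top: tube from (212,195) to its orange cap at (211,241), forceps (284,226), marker (360,180)–(344,278), and the pipette underneath along row ~222.

```bash
cat >> h.py <<'E'
def pca(Q):
    c=Q[:,:2].mean(0); w,v=np.linalg.eigh(np.cov((Q[:,:2]-c).T)); a=v[:,1]; a=a*np.sign(a[0])
    t=(Q[:,:2]-c)@a; n=(Q[:,:2]-c)@np.array([-a[1],a[0]])
    cen=c+a*(t.min()+t.max())/2+np.array([-a[1],a[0]])*(n.min()+n.max())/2
    return cen,np.degrees(np.arctan2(a[1],a[0])),np.ptp(t),np.ptp(n)
E
python3 - <<'E'
from h import *
im,d,T,K=load('w1'); P=cloud(d,T,K)
hsv=cv2.cvtColor(im,cv2.COLOR_RGB2HSV)
def comp(name,m,box):
    b=np.zeros(m.shape,bool); b[box[1]:box[3],box[0]:box[2]]=1
    m=(m&b&(d>0)).astype(np.uint8); n,l,st,_=cv2.connectedComponentsWithStats(m)
    k=1+np.argmax(st[1:,4]); mm=l==k; Q=P[mm]
    c,a,L,W=pca(Q); print(name,mm.sum(),'cen',c.round(4),'ang',a.round(2),'LxW',L.round(4),W.round(4),'z pct',np.percentile(Q[:,2],[10,50,90,98]).round(4)); return mm
v=hsv[...,2].astype(int);s=hsv[...,1].astype(int);h=hsv[...,0]
white=(v>150)
blue=(h>105)&(h<130)&(s>110)
mk=comp('marker',white|blue,(325,165,385,290))
fm=comp('forceps',(v>120),(268,165,300,290))
org=comp('cap',(h<20)&(s>120),(195,225,230,260))
tb=comp('tube',(P[...,2]>0.042)&(v>95),(200,180,226,260))
# heights
print('pix P tube', P[200:250:5,212].round(3).tolist())
print('forc', P[205:270:8,283].round(3).tolist())
# case rim / block tops: gray areas with z>0.042
for nm,box in dict(mb=(325,165,385,290),fb=(258,160,310,290),tbk=(188,150,235,290)).items():
    blk=(P[...,2]>0.040)&(s<60)&(v>40)&(d>0)
    b=np.zeros(blk.shape,bool);b[box[1]:box[3],box[0]:box[2]]=1
    Q=P[blk&b]; r=cv2.minAreaRect(Q[:,:2].astype(np.float32)*1000); print(nm,r,np.percentile(Q[:,2],[50,90]))
o=im.copy(); o[mk]=[255,0,0];o[fm]=[0,255,0];o[tb]=[255,255,0]
cv2.imwrite('pics/o1.png',cv2.resize(o[140:300,170:410,::-1],None,fx=3,fy=3))
E
```

```text
marker 834 cen [0.4944 0.4433] ang -6.07 LxW 0.1259 0.0105 z pct [0.0465 0.049  0.0503 0.051 ]
forceps 2068 cen [0.512  0.3684] ang -2.53 LxW 0.1914 0.0462 z pct [0.002  0.0387 0.0479 0.049 ]
cap 106 cen [0.5079 0.2718] ang -70.12 LxW 0.0199 0.0135 z pct [0.0444 0.0499 0.0515 0.0523]
tube 460 cen [0.4825 0.2767] ang -5.57 LxW 0.0627 0.0136 z pct [0.0464 0.0488 0.0504 0.0516]
pix P tube [[0.455, 0.279, 0.049], [0.461, 0.279, 0.05], [0.467, 0.279, 0.05], [0.474, 0.278, 0.049], [0.48, 0.278, 0.05], [0.487, 0.277, 0.049], [0.493, 0.277, 0.049], [0.499, 0.276, 0.049], [0.505, 0.276, 0.051], [0.512, 0.276, 0.051]]
forc [[0.465, 0.362, 0.037], [0.484, 0.362, 0.01], [0.488, 0.362, 0.031], [0.506, 0.362, 0.012], [0.509, 0.362, 0.032], [0.517, 0.362, 0.038], [0.529, 0.362, 0.038], [0.541, 0.362, 0.037], [0.552, 0.363, 0.037]]
mb ((498.0937805175781, 427.1204528808594), (73.64159393310547, 150.420654296875), 84.1057357788086) [0.04806286 0.25244378]
fb ((490.8011474609375, 360.06414794921875), (40.09553146362305, 149.99790954589844), 84.02461242675781) [0.04729599 0.04888474]
tbk ((483.0383605957031, 282.5888977050781), (52.72905731201172, 150.6056365966797), 83.98670959472656) [0.04800497 0.04957657]
```

View pics/o1.png

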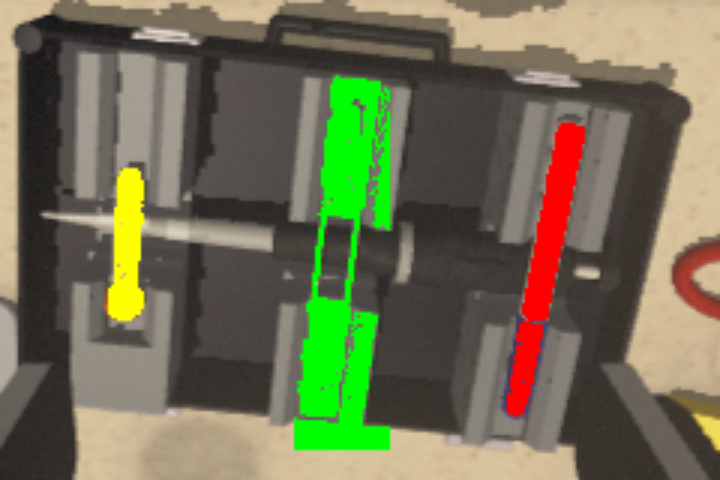

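The overlay masks the marker and tube cleanly. The forceps mask leaks onto the block, but the block and tool fits agree: blocks at 84 mm pitch and case yaw about -6°. Next is the marker pick.

Run:
```python
from h import *
plan(0.4975,0.4432,0.1,84)
```

```text
tcp [0.436  0.3539 0.2375] head 90.36 j [39.1 21.  10.  79.1 -0.  38.7] F [ 0.2 -0.6  0.1] w 0.0852 t 4.15
shift cm (no turn) [13.72  8.92  6.23] turn rad 0.111
shift cm after turn [13.72  9.55  5.2 ]
```

Emit:
drive_tool --rows '[0,0,0,0.111,4.5,4,3,1.7,0,4.5,4,3,1.7,0,4.5,3,2,1,0,4.5,2.7,1.55,0.8,0,4.5,0,0,0,0,4.5,0,0,0,0,4.5,0,0,0,0,4.5]'

```text
time_s: 4.95
tcp_pos: [0.4967, 0.4378, 0.1087]
orientation: [43.4, 89.9, 37.1]
contact_force: [0.8, -0.7, -0.3]
grip_width: 0.0448
```

Run:
```python
from h import *
plan(0.4975,0.4432,0.0465,84)
im,d,T,K=cap('wrist','w2'); P=cloud(d,T,K)
hsv=cv2.cvtColor(im,cv2.COLOR_RGB2HSV); v=hsv[...,2]
m=(P[...,2]>0.040)&(P[...,2]<0.06)&(np.hypot(P[...,0]-.4975,P[...,1]-.443)<.09)&((v>150)|((hsv[...,0]>105)&(hsv[...,0]<130)&(hsv[...,1]>110)))
n,l,st,_=cv2.connectedComponentsWithStats(m.astype(np.uint8)); k=1+np.argmax(st[1:,4]); Q=P[l==k]; print(pca(Q),len(Q),np.percentile(Q[:,2],[5,50,95,99]))
```

```text
tcp [0.4967 0.4378 0.1087] head 83.77 j [41.4 36.4 15.5 69.  -0.  47.6] F [ 0.8 -0.7 -0.3] w 0.0448 t 4.95
shift cm (no turn) [6.22 0.54 0.02] turn rad -0.004
shift cm after turn [6.22 0.54 0.02]
(array([0.49575824, 0.44383078]), np.float64(-6.1231440583780135), np.float64(0.12758550511118408), np.float64(0.010524410858788077)) 2289 [0.04656187 0.0490326  0.05071883 0.0513005 ]
```

View pics/w2.png

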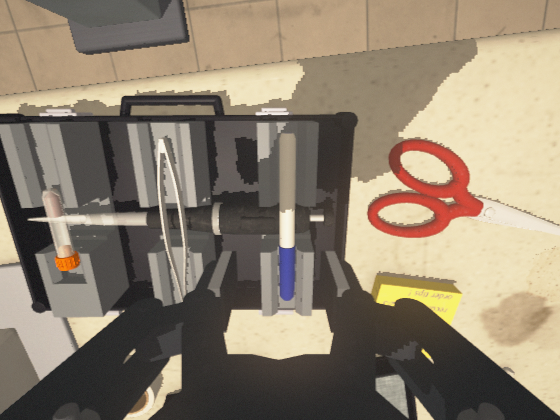

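Wrist view: the marker stands upright at column ~288, between the finger shadows, with the gap over the channel.

Emit:
drive_tool --rows '[2,0.1,0,0,4.5,2,0,0,0,4.5,0,0,0,0,4.5,0,0,0,0,4.5,0,0,0,0,4.5,0,0,0,0,4.5]'

```text
time_s: 5.6
tcp_pos: [0.4971, 0.44, 0.0685]
orientation: [48.3, 89.8, 42.1]
contact_force: [-0.5, 0.6, -0.4]
grip_width: 0.0454
```

Run:
```python
from h import *
plan(0.4975,0.4435,0.0465,84)
```

```text
tcp [0.4971 0.44   0.0685] head 83.82 j [41.5 38.4 12.8 64.2  0.  47.7] F [-0.5  0.6 -0.4] w 0.0454 t 5.6
shift cm (no turn) [ 2.2   0.34 -0.01] turn rad -0.0032
shift cm after turn [ 2.2   0.34 -0.01]
```

Emit:
drive_tool --rows '[1,0.3,0,0,4.5,1.15,0,0,0,4.5,0,0,0,0,4.5,0,0,0,0,3,0,0,0,0,1,0,0,0,0,0.5,0,0,0,0,0.5,0,0,0,0,0.5,0,0,0,0,0.5,0,0,0,0,0.5,0,0,0,0,0.5]' --squeeze 40

```text
time_s: 6.7
tcp_pos: [0.4969, 0.4428, 0.0454]
orientation: [56.8, 89.9, 50.6]
contact_force: [1.2, 2.1, -0.5]
grip_width: 0.0101
```

Emit:
drive_tool --rows '[-1,0,0,0,0.5,-4,0,0,0,0.5,-4.5,0,0,0,0.5,-4.5,0,0,0.1,0.5,0,0,0,0.147,0.5,0,0,0,0.147,0.5,0,0,0,0.147,0.5,0,0,0,0.147,0.5,0,0,0,0.147,0.5,0,0,0,0.147,0.5,0,0,0,0.147,0.5,0,0,0,0.147,0.5,0,0,0,0.147,0.5,0,0,0,0.04,0.5,0,0,0,0,0.5]'

```text
time_s: 8.2
tcp_pos: [0.4963, 0.4416, 0.1854]
orientation: [-24.9, 89.9, -114.9]
contact_force: [0.2, 0.3, -0.6]
grip_width: 0.0099
```

Run:
```python
from h import *
plan(0.43,-0.27,0.19,0)
```

```text
tcp [0.4963 0.4416 0.1854] head -0.01 j [ 41.7  34.4  23.6  79.3  -0.  131.7] F [ 0.2  0.3 -0.6] w 0.0099 t 8.2
shift cm (no turn) [-0.36 -6.61 71.16] turn rad -0.0002
shift cm after turn [-0.36 -6.63 71.16]
```

Emit:
drive_tool --rows '[0,-0.5,4.5,0,0.5,0,-0.5,4.5,0,0.5,0,-0.5,4.5,0,0.5,0,-0.5,4.5,0,0.5,0,-0.5,4.5,0,0.5,0,-0.5,4.5,0,0.5,0,-0.5,4.5,0,0.5,0,-0.5,4.5,0,0.5,0,-0.5,4.5,0,0.5,0,-0.5,4.5,0,0.5,0,-0.5,4.5,0,0.5,0,-0.5,4.5,0,0.5,0,-0.5,4.5,0,0.5,0,0,4.5,0,0.5,0,0,4.5,0,0.5,0,0,3.5,0,0.5,0,0,0,0,0.5,0,0,0,0,0.5]'

```text
time_s: 10.0
tcp_pos: [0.4308, -0.2681, 0.185]
orientation: [-127.7, 89.9, 142.2]
contact_force: [-0.8, 0.0, 0.2]
grip_width: 0.01
```

Run:
```python
from h import *
plan(0.43,-0.27,0.19,0)
cap('wrist','w3')
```

```text
tcp [ 0.4308 -0.2681  0.185 ] head -0.08 j [-31.9  16.4  -4.5  69.2   0.   58.2] F [-0.8  0.   0.2] w 0.01 t 10.0
shift cm (no turn) [-0.5  -0.08  0.19] turn rad -0.0014
shift cm after turn [-0.5  -0.08  0.19]
```

View pics/w3.png

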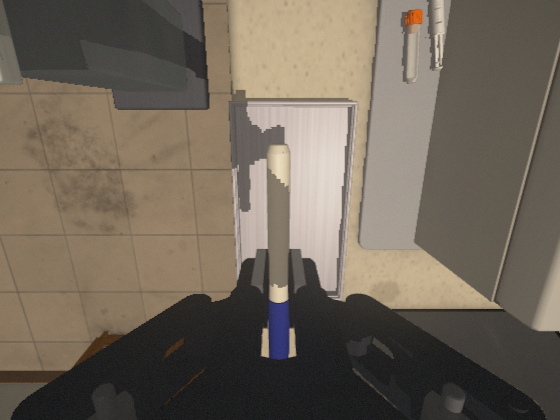

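The marker is held straight between the pads. The tray rim corners are at about (232,104), (356,103) and (341,296).

Run:
```python
from h import *
im,d,T,K=load('w3')
for u,v in [(232,104),(356,103),(341,296),(238,296)]: print(ray(u,v,0.014,T,K).round(4))
P=cloud(d,T,K)
m=(P[...,2]>0.008)&(P[...,2]<0.03)&(P[...,0]<.53)&(P[...,0]>.33)&(P[...,1]<-.1)
Q=P[m]; print(cv2.minAreaRect(Q[:,:2].astype(np.float32)*1000), np.percentile(Q[:,2],[5,50,95]))
```

```text
[ 0.385  -0.1824  0.014 ]
[ 0.5079 -0.1817  0.014 ]
[ 0.5075 -0.4053  0.014 ]
[ 0.381 -0.405  0.014]
((455.4765625, -255.2273406982422), (306.7747802734375, 149.1868438720703), 89.75160217285156) [0.00903838 0.01417692 0.01590759]
```

Emit:
drive_tool --rows '[3,-0.6,3.1,0,0.5,3,-0.7,3.1,0,0.5,3,0,0,0,0.5,3,0,0,0,0.5,2,0,0,0,0.5,1,0,0,0,0.5,0.5,0,0,0,0.5,0,0,0,0,0.5,0,0,0,0,0.5]'

```text
time_s: 10.95
tcp_pos: [0.4195, -0.3298, 0.0312]
orientation: [51.1, 89.9, -38.9]
contact_force: [0.3, -0.9, 0.4]
grip_width: 0.01
```

Emit:
drive_tool --rows '[0.9,0,0,0,0.5,0.6,0,0,0,0.5,0.35,0,0,0,0.5,0,0,0,0,0.5,0,0,0,0,0.5,0,0,0,0,2,0,0,0,0,3,0,0,0,0,3,0,0,0,0,3,-3,0,0,0,3,-4.5,0,0,0,4.5,-4.5,0,0,0,4.5,-4,0,0,0,4.5,0,0,0,0,4.5]'

```text
time_s: 12.35
tcp_pos: [0.4219, -0.3322, 0.1782]
orientation: [51.8, 89.3, -38.2]
contact_force: [1.2, -1.0, 0.4]
grip_width: 0.0451
```

Run:
```python
from h import *
im,d,T,K=cap('wrist','w4'); P=cloud(d,T,K)
m=(P[...,2]>0.008)&(P[...,2]<0.03)&(P[...,0]<.495)&(P[...,0]>.392)&(P[...,1]<-.2)&(P[...,1]>-.4)
Q=P[m]; print(len(Q),pca(Q),np.percentile(Q[:,2],[5,50,95]))
plan(0.4905,0.3592,0.185,84)
```

```text
1230 (array([ 0.41843507, -0.32974079]), np.float64(-89.90570362505561), np.float64(0.12783802345655745), np.float64(0.012104119970791354)) [0.01221312 0.01486497 0.01674271]
tcp [ 0.4205 -0.3311  0.1752] head -0.0 j [-38.2  19.4  -1.7  68.4  -0.   51.8] F [-0.1 -0.   0.1] w 0.0452 t 12.4
shift cm (no turn) [ -1.28   7.   -69.03] turn rad -1.4661
shift cm after turn [-1.28 69.38 -0.25]
```

Emit:
drive_tool --rows '[0,0.5,-4.6,0,4.5,0,0.5,-4.6,0,4.5,0,0.5,-4.6,0,4.5,0,0.5,-4.6,0,4.5,0,0.5,-4.6,0,4.5,0,0.5,-4.6,0,4.5,0,0.5,-4.6,0,4.5,0,0.5,-4.6,0,4.5,0,0.5,-4.6,0,4.5,0,0.5,-4.6,0,4.5,0,0.5,-4.6,0,4.5,0,0.5,-4.6,0,4.5,0,0.5,-4.6,0,4.5,0,0.5,-4.6,0,4.5,0,0,-4.6,0,4.5]'

```text
time_s: 13.9
tcp_pos: [0.4881, 0.3618, 0.1695]
orientation: [-47.6, 89.8, -137.6]
contact_force: [0.1, -0.8, 0.8]
grip_width: 0.0451
```

Emit:
drive_tool --rows '[0,0,0,-0.1466,4.5,0,0,0,-0.1466,4.5,0,0,0,-0.1466,4.5,0,0,0,-0.1466,4.5,0,0,0,-0.1466,4.5,0,0,0,-0.1466,4.5,2,0,0,-0.1466,4.5,2,0,0,-0.1466,4.5,2,0,0,-0.1466,4.5,1,0,0,-0.1466,4.5,0,0,0,0,4.5,0,0,0,0,4.5]'

```text
time_s: 15.1
tcp_pos: [0.488, 0.3599, 0.1004]
orientation: [-137.4, 89.9, -143.6]
contact_force: [0.1, 0.2, -0.3]
grip_width: 0.0447
```

Run:
```python
from h import *
plan(0.4908,0.3601,0.0465,84)
im,d,T,K=cap('wrist','w5'); P=cloud(d,T,K)
c=np.array([.4908,.3601]);a=np.radians(-6);ex=np.array([np.cos(a),np.sin(a)]);ey=np.array([-ex[1],ex[0]])
L=np.stack([(P[...,:2]-c)@ex,(P[...,:2]-c)@ey],-1)
v=cv2.cvtColor(im,cv2.COLOR_RGB2HSV)[...,2]
m=(abs(L[...,0])<.012)&(abs(L[...,1])<.02)&(P[...,2]>.036)&(P[...,2]<.055)
Q=L[m]; print(len(Q),Q.min(0),Q.max(0),np.median(P[m][:,2]))
# block walls: top z>0.045
for sx in(-1,1):
  m=(L[...,0]*sx>.025)&(L[...,0]*sx<.07)&(abs(L[...,1])<.024)&(P[...,2]>.0455)&(P[...,2]<.055)
  y=L[m][:,1]; print(len(y),y.min(),y.max(), y[y>0].min() if (y>0).any() else 0, y[y<0].max() if (y<0).any() else 0)
cv2.imwrite('pics/w5c.png',cv2.resize(im[100:330,130:430,::-1],None,fx=2,fy=2))
```

```text
tcp [0.488  0.3599 0.1004] head 83.82 j [36.4 30.9  4.5 63.7 -0.  42.6] F [ 0.1  0.2 -0.3] w 0.0447 t 15.1
shift cm (no turn) [5.39 0.05 0.28] turn rad -0.0031
shift cm after turn [5.39 0.05 0.29]
125 [-0.01197343 -0.00726448] [0.01181382 0.00729906] 0.045631967146503444
2123 -0.020441571543333505 0.019832203592253194 9.072380120342583e-05 -0.0005290861930148851
1226 -0.02029336451886673 0.019854271899616957 0.009512389186167569 -0.005935130494926381
```

View pics/w5c.png

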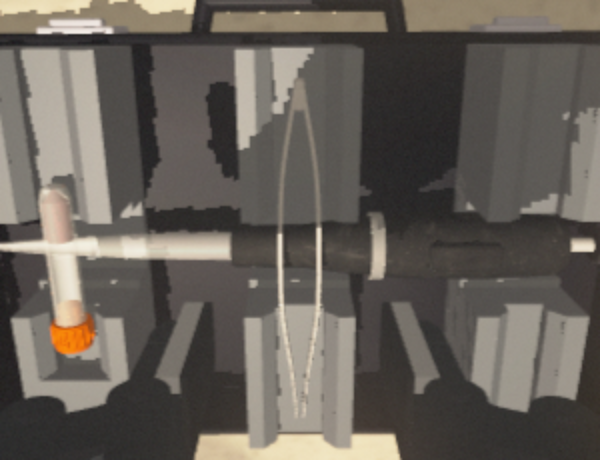

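Forceps centred between the fingers, widest over the pipette body.

Emit:
drive_tool --rows '[2,0,0.15,0,4.5,2,0,0.15,0,4.5,1,0,0,0,4.5,0.45,0,0,0,4.5,0,0,0,0,4.5,0,0,0,0,3,0,0,0,0,2,0,0,0,0,1,0,0,0,0,0.5,0,0,0,0,0.5,0,0,0,0,0.5,0,0,0,0,0.5,0,0,0,0,0.5]' --squeeze 40

```text
time_s: 16.45
tcp_pos: [0.4922, 0.3606, 0.0482]
orientation: [44.1, 89.9, 38.1]
contact_force: [-0.7, -0.0, 6.0]
grip_width: 0.0134
```

Emit:
drive_tool --rows '[-0.5,0,0,0,0.5,-1,0,0,0,0.5,-4,0,0,0,0.5,-4.5,0,0,0,0.5,-4.5,0,0,0.1,0.5,0,0,0,0.147,0.5,0,0,0,0.147,0.5,0,0,0,0.147,0.5,0,0,0,0.147,0.5,0,0,0,0.147,0.5,0,0,0,0.147,0.5,0,0,0,0.147,0.5,0,0,0,0.147,0.5,0,0,0,0.147,0.5,0,0,0,0.04,0.5,0,0,0,0,0.5]'

```text
time_s: 18.05
tcp_pos: [0.4914, 0.3599, 0.1923]
orientation: [-45.2, 90.0, -135.0]
contact_force: [-0.3, -0.4, -0.2]
grip_width: 0.0131
```

Run:
```python
from h import *
plan(0.473,-0.33,0.19,0)
im,d,T,K=cap('wrist','w6'); P=cloud(d,T,K)
# object in hand: tool coords
s=bot.observe(); M=R.from_euler('xyz',s['orientation'],degrees=True).as_matrix()
Q=(P-s['tcp_pos'])@M
m=(abs(Q[...,1])<.01)&(abs(Q[...,2])<.08)&(abs(Q[...,0])<.04)&(d>0)
v=cv2.cvtColor(im,cv2.COLOR_RGB2HSV)[...,2]
m&=(Q[...,2]>0.012)
q=Q[m]; print(len(q),q.min(0),q.max(0)); 
for a,b in((.012,.03),(.03,.05),(.05,.08)):
  w=q[(q[:,2]>a)&(q[:,2]<b)]; print(a,len(w),np.median(w,0) if len(w) else 0)
```

```text
tcp [0.4914 0.3599 0.1923] head 0.18 j [ 36.2  27.5  13.2  75.7  -0.  126. ] F [-0.3 -0.4 -0.2] w 0.0131 t 18.05
shift cm (no turn) [ 0.25 -2.07 68.99] turn rad 0.0032
shift cm after turn [ 0.25 -1.84 68.99]
338 [-0.03906459 -0.00870167  0.01200221] [0.01092828 0.00826541 0.06566576]
0.012 146 [ 0.00409714 -0.00492791  0.02178679]
0.03 137 [ 0.00509024 -0.0022139   0.03860763]
0.05 55 [0.0060219  0.0013634  0.05756937]
```

Emit:
drive_tool --rows '[0,-0.2,4.6,0,0.5,0,-0.2,4.6,0,0.5,0,-0.2,4.6,0,0.5,0,-0.2,4.6,0,0.5,0,-0.2,4.6,0,0.5,0,-0.2,4.6,0,0.5,0,-0.2,4.6,0,0.5,0,-0.2,4.6,0,0.5,0,-0.2,4.6,0,0.5,0,0,4.6,0,0.5,0,0,4.6,0,0.5,0,0,4.6,0,0.5,0,0,4.6,0,0.5,0,0,4.6,0,0.5,0,0,4.6,0,0.5,3,0,0,0,0.5,4,0,0,0,0.5,4,0,0,0,0.5,3,0,0,0,0.5,0,0,0,0,0.5]'

```text
time_s: 20.1
tcp_pos: [0.4721, -0.3276, 0.0474]
orientation: [-125.1, 89.4, 145.1]
contact_force: [-0.8, 0.7, -1.7]
grip_width: 0.0131
```

Run:
```python
from h import *
plan(0.473,-0.33,0.0150,0)
```

```text
tcp [ 0.4721 -0.3276  0.0474] head 0.21 j [-34.8  31.   -4.2  55.4   0.   55. ] F [-0.8  0.7 -1.7] w 0.0131 t 20.1
shift cm (no turn) [3.24 0.12 0.26] turn rad 0.0036
shift cm after turn [3.24 0.12 0.26]
```

Emit:
drive_tool --rows '[1.5,0,0.1,0,0.5,1.1,0,0.1,0,0.5,0,0,0,0,0.5,0,0,0,0,0.5,0,0,0,0,0.5]'

```text
time_s: 20.6
tcp_pos: [0.4764, -0.3325, 0.0274]
orientation: [56.1, 89.9, -33.7]
contact_force: [0.1, -0.1, -0.9]
grip_width: 0.0134
```

Emit:
drive_tool --rows '[0.6,-0.4,0,0,0.5,0.6,0,0,0,0.5,0,0,0,0,0.5,0,0,0,0,0.5,0,0,0,0,2,0,0,0,0,2.8,0,0,0,0,2.8,0,0,0,0,2.8,-3,0,0,0,2.8,-4.5,0,0,0,4.5,-4.5,0,0,0,4.5,-4,0,0,0,4.5,0,0,0,0,4.5,0,0,0,0,4.5]'

```text
time_s: 22.0
tcp_pos: [0.4723, -0.3324, 0.1753]
orientation: [55.1, 89.8, -34.8]
contact_force: [-0.2, 0.6, -0.1]
grip_width: 0.0452
```

Run:
```python
from h import *
im,d,T,K=cap('wrist','w7'); P=cloud(d,T,K)
m=(P[...,2]>0.008)&(P[...,2]<0.03)&(P[...,0]<.495)&(P[...,0]>.445)&(P[...,1]<-.2)&(P[...,1]>-.4)
Q=P[m]; print(len(Q),pca(Q),np.percentile(Q[:,2],[5,50,95]))
plan(0.4825,0.2767,0.17,84)
```

```text
270 (array([ 0.47190953, -0.33032789]), np.float64(-89.67517812385668), np.float64(0.12675558494763714), np.float64(0.01407344530410579)) [0.00961931 0.0119515  0.01326812]
tcp [ 0.4714 -0.3318  0.1736] head 0.17 j [-35.1  24.4   5.5  71.1   0.   54.7] F [ 0.   0.5 -1.1] w 0.045 t 22.05
shift cm (no turn) [  0.38   1.29 -60.84] turn rad -1.463
shift cm after turn [ 0.38 60.63 -5.26]
```

Forceps lie in the tray at (0.472,-0.330). Now the tube.

Emit:
drive_tool --rows '[0,0.1,-4.7,0,4.5,0,0.1,-4.7,0,4.5,0,0.1,-4.7,0,4.5,0,0.1,-4.7,0,4.5,0,0.1,-4.7,0,4.5,0,0.1,-4.7,0,4.5,0,0.1,-4.7,0,4.5,0,0.1,-4.7,0,4.5,0,0.1,-4.7,0,4.5,0,0.1,-4.7,0,4.5,0,0.1,-4.7,0,4.5,0,0.1,-4.7,0,4.5,0,0.1,-4.5,0,4.5]'

```text
time_s: 23.35
tcp_pos: [0.4813, 0.2785, 0.1716]
orientation: [-58.6, 89.7, -148.4]
contact_force: [0.2, -0.7, -0.2]
grip_width: 0.0447
```

Emit:
drive_tool --rows '[0,0,0,-0.1463,4.5,0,0,0,-0.1463,4.5,0,0,0,-0.1463,4.5,0,0,0,-0.1463,4.5,0,0,0,-0.1463,4.5,0,0,0,-0.1463,4.5,2,0,0,-0.1463,4.5,2,0,0,-0.1463,4.5,2,0,0,-0.1463,4.5,1,0,0,-0.1463,4.5,0,0,0,0,4.5,0,0,0,0,4.5,0,0,0,0,4.5]'

```text
time_s: 24.65
tcp_pos: [0.483, 0.2771, 0.1041]
orientation: [46.7, 90.0, 40.5]
contact_force: [0.2, 0.2, -0.1]
grip_width: 0.0449
```

Run:
```python
from h import *
im,d,T,K=cap('wrist','w8'); P=cloud(d,T,K)
plan(0.482,0.2767,0.0445,84)
c=np.array([.4908,.3601]);a=np.radians(-6);ex=np.array([np.cos(a),np.sin(a)]);ey=np.array([-ex[1],ex[0]])
c=c-.084*ey; print('tube block',c)
L=np.stack([(P[...,:2]-c)@ex,(P[...,:2]-c)@ey],-1)
m=(abs(L[...,0])<.017)&(abs(L[...,1])<.02)&(P[...,2]>.036)&(P[...,2]<.058)
Q=L[m]; print(len(Q),Q.min(0),Q.max(0),np.percentile(P[m][:,2],[50,95]))
hsv=cv2.cvtColor(im,cv2.COLOR_RGB2HSV)
o=(hsv[...,0]<20)&(hsv[...,1]>150)&(abs(L[...,0])<.06)&(abs(L[...,1])<.02)&(P[...,2]>.04)
print('cap',o.sum(),L[o].min(0),L[o].max(0),np.percentile(P[o][:,2],[50,95]))
```

```text
tcp [0.4832 0.2772 0.1045] head 83.91 j [29.8 25.4 -3.9 60.6 -0.  35.9] F [0.5 0.1 0.3] w 0.045 t 24.7
shift cm (no turn) [ 6.   -0.07 -0.12] turn rad -0.0017
shift cm after turn [ 6.   -0.07 -0.12]
tube block [0.48201961 0.27656016]
668 [-0.01699515 -0.00540811] [0.01696198 0.00487974] [0.04869176 0.05012395]
cap 246 [ 0.02046029 -0.0069882 ] [0.03153335 0.00636493] [0.05013985 0.05172785]
```

Emit:
drive_tool --rows '[2,-0.1,-0.3,0,4.5,2,0,0,0,4.5,1.5,0,0,0,4.5,0.9,0,0,0,4.5,0,0,0,0,4.5,0,0,0,0,4.5,0,0,0,0,3,0,0,0,0,2,0,0,0,0,1,0,0,0,0,0.5,0,0,0,0,0.5,0,0,0,0,0.5,0,0,0,0,0.5]' --squeeze 40

```text
time_s: 26.0
tcp_pos: [0.4803, 0.2767, 0.0409]
orientation: [37.5, 89.9, 31.5]
contact_force: [-0.8, 0.2, 5.7]
grip_width: 0.0101
```

Emit:
drive_tool --rows '[-0.5,0,0,0,0.5,-1,0,0,0,0.5,-4,0,0,0,0.5,-4.5,0,0,0,0.5,-4.5,0,0,0.1,0.5,0,0,0,0.147,0.5,0,0,0,0.147,0.5,0,0,0,0.147,0.5,0,0,0,0.147,0.5,0,0,0,0.147,0.5,0,0,0,0.147,0.5,0,0,0,0.147,0.5,0,0,0,0.147,0.5,0,0,0,0.147,0.5,0,0,0,0.04,0.5,0,0,0,0,0.5]'

```text
time_s: 27.6
tcp_pos: [0.4797, 0.2763, 0.1854]
orientation: [4.7, 90.0, -85.1]
contact_force: [-0.1, -0.7, -0.1]
grip_width: 0.0105
```

Run:
```python
from h import *
plan(0.4455,-0.225,0.19,0)
```

```text
tcp [0.4797 0.2763 0.1854] head 0.18 j [ 29.9  21.4   2.8  71.3  -0.  119.8] F [-0.1 -0.7 -0.1] w 0.0105 t 27.6
shift cm (no turn) [-0.45 -3.58 50.12] turn rad 0.0032
shift cm after turn [-0.45 -3.42 50.13]
```

Emit:
drive_tool --rows '[0,-0.3,4.6,0,0.5,0,-0.3,4.6,0,0.5,0,-0.3,4.6,0,0.5,0,-0.3,4.6,0,0.5,0,-0.3,4.6,0,0.5,0,-0.3,4.6,0,0.5,0,-0.3,4.6,0,0.5,0,-0.3,4.6,0,0.5,0,-0.3,4.6,0,0.5,0,-0.3,4.6,0,0.5,0,-0.4,4.2,0,0.5,3,0,0,0,0.5,4,0,0,0,0.5,4,0,0,0,0.5,3,0,0,0,0.5,1,0,0,0,0.5,0,0,0,0,0.5,0,0,0,0,0.5,0,0,0,0,0.5]'

```text
time_s: 29.5
tcp_pos: [0.4489, -0.2265, 0.037]
orientation: [62.8, 89.8, -27.0]
contact_force: [0.1, -0.2, 0.2]
grip_width: 0.0103
```

Emit:
drive_tool --rows '[1,0,0,0,0.5,0.9,0,0,0,0.5,0.5,0,0,0,0.5,0,0,0,0,0.5,0,0,0,0,0.5,0,0,0,0,1.2,0,0,0,0,1.4,0,0,0,0,1.6,0,0,0,0,3,0,0,0,0,3,0,0,0,0,3,-3,0,0,0,4,-4.5,0,0,0,4.5,-4.5,0,0,0,4.5,-4,0,0,0,6,0,0,0,0,7,0,0,0,0,7]'

```text
time_s: 31.2
tcp_pos: [0.4477, -0.226, 0.1719]
orientation: [61.1, 89.9, -28.7]
contact_force: [0.2, 0.9, 0.5]
grip_width: 0.0697
```

Run:
```python
from h import *
im,d,T,K=cap('wrist','w9'); P=cloud(d,T,K)
m=(P[...,2]>0.008)&(P[...,2]<0.03)&(P[...,0]<.498)&(P[...,0]>.392)&(P[...,1]<-.19)&(P[...,1]>-.262)
Q=P[m]; print(len(Q),pca(Q),np.percentile(Q[:,2],[5,50,95]))
# pipette grasp: case y centre of free gap = +42
c=np.array([.4908,.3601]);a=np.radians(-6);ex=np.array([np.cos(a),np.sin(a)]);ey=np.array([-ex[1],ex[0]])
g=c+.042*ey; print(g); plan(g[0],g[1],0.2,-6)
```

```text
626 (array([ 0.44738916, -0.22890016]), np.float64(89.84966385095552), np.float64(0.06296019778952242), np.float64(0.013993706889269548)) [0.01217917 0.01530268 0.018047  ]
[0.4951902  0.40186992]
tcp [ 0.4468 -0.2255  0.1704] head 0.17 j [-26.8  16.2  -7.   66.8  -0.   63. ] F [ 1.3 -0.2 -0.5] w 0.0702 t 31.25
shift cm (no turn) [ -2.94   5.03 -62.73] turn rad 0.1077
shift cm after turn [ -2.94  -1.74 -62.9 ]
```

View pics/w9.png

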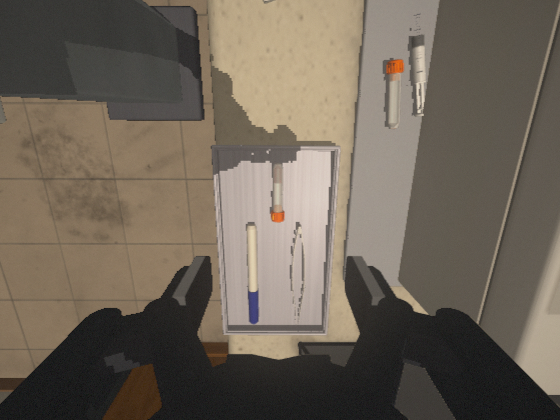

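The wrist view shows all three lying in the tray: marker at left, forceps at right, tube at the top with its cap towards -y. Next, a look at the rest on the way.

Emit:
drive_tool --rows '[-0.5,0,-4,0,7,-1,0,-4,0,7,-1,0,-4,0,7,-0.5,0,-4,0,7,0,0,0,0,7,0,0,0,0,7,0,0,0,0,7]'

```text
time_s: 31.95
tcp_pos: [0.446, -0.0663, 0.1997]
orientation: [-88.8, 89.8, -178.7]
contact_force: [-0.1, 0.1, -0.0]
grip_width: 0.0699
```

Run:
```python
from h import *
im,d,T,K=cap('wrist','w10'); P=cloud(d,T,K)
near=(np.hypot(P[...,0]-.444,P[...,1]-.004)<.09)&(d>0)
for lo,hi in((.004,.012),(.035,.045),(.05,.066)):
  m=near&(P[...,2]>lo)&(P[...,2]<hi); Q=P[m]; print(lo,len(Q),cv2.minAreaRect(Q[:,:2].astype(np.float32)*1000),np.median(Q[:,2]))
m=near&(P[...,2]>.004); r=cv2.minAreaRect(P[m][:,:2].astype(np.float32)*1000); print(r)
cv2.imwrite('pics/w10c.png',cv2.resize(im[60:300,130:430,::-1],None,fx=2,fy=2))
```

```text
0.004 5426 ((474.1950988769531, 11.239433288574219), (117.98119354248047, 115.55630493164062), 17.546201705932617) 0.009042670255777707
0.035 645 ((449.2897644042969, 6.0443267822265625), (65.34700012207031, 78.11094665527344), 18.510669708251953) 0.041988201914517576
0.05 854 ((448.8945007324219, 5.944938659667969), (66.21076965332031, 78.21788787841797), 18.209976196289062) 0.058984385078156565
((455.4183349609375, -3.9803009033203125), (156.8316192626953, 148.34695434570312), 0.4919060170650482)
```

View pics/w10c.png

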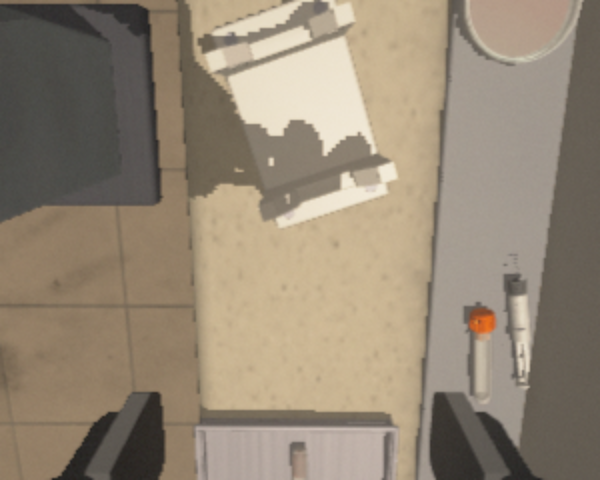

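The rest's uprights fit a 66 x 78 mm rectangle centred at (0.449, 0.006), with the rest yaw about +18.3°.

Emit:
drive_tool --rows '[0,0.5,-4.6,0,7,0,0.5,-4.6,0,7,0,0.5,-4.6,0,7,0,0.5,-4.6,0,7,0,0.5,-4.6,0,7,0,0.5,-4.6,0,7,0,0.5,-4.6,0,7,0,0.5,-4.6,0,7,0,0.5,-4.6,0,7,0,0.3,-4.6,0,7,0,0,0,0.107,7,0,0,0,0,7,0,0,0,0,7]'

```text
time_s: 33.3
tcp_pos: [0.494, 0.3929, 0.2001]
orientation: [-36.1, 89.9, -132.0]
contact_force: [-0.8, -0.3, -0.1]
grip_width: 0.07
```

Run:
```python
from h import *
plan(.4945,.3949,.0135,-6)
im,d,T,K=cap('wrist','w11'); P=cloud(d,T,K)
c=np.array([.4908,.3601]);a=np.radians(-6);ex=np.array([np.cos(a),np.sin(a)]);ey=np.array([-ex[1],ex[0]])
L=np.concatenate([np.stack([(P[...,:2]-c)@ex,(P[...,:2]-c)@ey],-1),P[...,2:]],-1)
m=(d>0)&(abs(L[...,0])<.017)&(abs(L[...,1])<.13)&(L[...,2]>.012)&(L[...,2]<.05)
Q=L[m]
for y in np.arange(-.13,.13,.01):
  q=Q[(Q[:,1]>=y)&(Q[:,1]<y+.01)&(Q[:,2]>.019)]
  if len(q): print(round(y,3),len(q),q[:,0].min().round(4),q[:,0].max().round(4),np.percentile(q[:,2],95).round(4), im[m][(Q[:,1]>=y)&(Q[:,1]<y+.01)&(Q[:,2]>.019)].mean(0).round())
cv2.imwrite('pics/w11c.png',cv2.resize(im[100:380,150:450,::-1],None,fx=2,fy=2))
```

```text
tcp [0.494  0.3929 0.2001] head -5.96 j [ 38.5  30.   18.5  78.5  -0.  134.5] F [-0.8 -0.3 -0.1] w 0.07 t 33.3
shift cm (no turn) [18.66  0.05 -0.23] turn rad 0.0007
shift cm after turn [18.66  0.05 -0.23]
-0.13 262 -0.017 0.017 0.0354 [73. 66. 59.]
-0.12 19 -0.0007 0.0019 0.0256 [188. 176. 158.]
-0.11 46 -0.0169 0.0169 0.0266 [168. 160. 146.]
-0.1 68 -0.0168 0.0168 0.0273 [168. 160. 147.]
-0.09 80 -0.0167 0.0166 0.0273 [178. 171. 157.]
-0.08 83 -0.0166 0.0164 0.0276 [170. 162. 148.]
-0.07 84 -0.0164 0.0163 0.0286 [175. 166. 151.]
-0.06 71 -0.0042 0.0053 0.0287 [185. 175. 157.]
-0.05 66 -0.0042 0.0053 0.029 [177. 165. 150.]
-0.04 70 -0.0042 0.0052 0.0295 [180. 167. 151.]
-0.03 89 -0.0168 0.0168 0.0316 [98. 91. 84.]
-0.02 157 -0.0169 0.0167 0.0321 [91. 85. 80.]
-0.01 165 -0.0167 0.0166 0.0321 [90. 85. 80.]
-0.0 170 -0.0166 0.0164 0.0327 [90. 85. 79.]
0.01 195 -0.0164 0.0163 0.0338 [85. 80. 75.]
0.02 174 -0.0116 0.0128 0.0363 [119. 111. 101.]
0.03 205 -0.0118 0.0124 0.0362 [84. 78. 72.]
0.04 209 -0.0114 0.0123 0.0369 [68. 64. 59.]
0.05 226 -0.0113 0.0133 0.0382 [57. 53. 50.]
0.06 266 -0.0167 0.0165 0.0381 [59. 56. 53.]
0.07 300 -0.0166 0.0164 0.0373 [60. 58. 54.]
0.08 283 -0.0164 0.017 0.0361 [64. 61. 57.]
0.09 287 -0.0163 0.017 0.0354 [78. 73. 68.]
0.1 98 -0.0161 0.0169 0.0332 [137. 130. 119.]
0.11 103 -0.0067 0.0075 0.0308 [96. 89. 81.]
0.12 198 -0.017 0.0167 0.0361 [62. 56. 52.]
```

View pics/w11c.png

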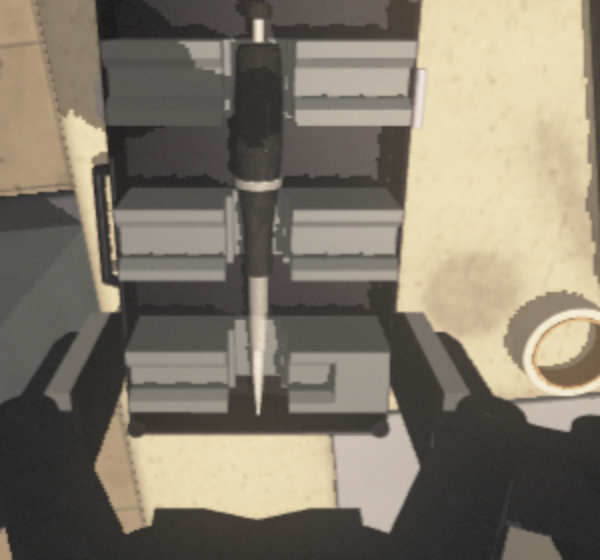

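The pipette body lies clear: its nose starts at case y≈-25 mm and the white plunger is at the +y end, so the plunger end is at case y≈123 and the grasp at y=35 falls at pipette 88 mm.

Emit:
drive_tool --rows '[4,0,-0.2,0,7,4,0,0,0,7,4,0,0,0,7,3,0,0,0,7,1,0,0,0,7,0,0,0,0,7,0,0,0,0,7,0,0,0,0,7]'

```text
time_s: 34.15
tcp_pos: [0.4953, 0.3973, 0.0437]
orientation: [135.0, 89.7, 39.0]
contact_force: [0.1, -0.3, 0.1]
grip_width: 0.0702
```

Run:
```python
from h import *
plan(.4945,.3949,.0135,-6)
```

```text
tcp [0.4953 0.3973 0.0437] head -5.98 j [ 38.7  36.6   5.4  58.5   0.  134.7] F [ 0.1 -0.3  0.1] w 0.0702 t 34.15
shift cm (no turn) [ 3.02 -0.06  0.26] turn rad 0.0004
shift cm after turn [ 3.02 -0.06  0.26]
```

Emit:
drive_tool --rows '[1.5,0,0.2,0,7,1.4,0,0,0,7,0,0,0,0,7,0,0,0,0,5,0,0,0,0,3.5,0,0,0,0,2,0,0,0,0,1.5,0,0,0,0,1.5,0,0,0,0,1.5,0,0,0,0,1.5,0,0,0,0,1.5]' --squeeze 60

```text
time_s: 35.25
tcp_pos: [0.494, 0.395, 0.013]
orientation: [138.2, 89.9, 42.2]
contact_force: [0.2, -0.6, 6.3]
grip_width: 0.0243
```

Emit:
drive_tool --rows '[-0.5,0,0,0,1.5,-1,0,0,0,1.5,-2,0,0,0,1.5,-3,0,0,0,1.5,-3,0,0,0,1.5,-3,0,0,-0.106,1.5,-3,0,0,-0.106,1.5,0,0,0,-0.106,1.5,0,0,0,-0.106,1.5,0,0,0,0,1.5,0,0,0,0,1.5]'

```text
time_s: 36.35
tcp_pos: [0.4931, 0.3941, 0.1669]
orientation: [-68.9, 89.9, -140.7]
contact_force: [-0.5, -0.5, -1.3]
grip_width: 0.0242
```

Run:
```python
from h import *
c=np.array([.449,.006]);a=np.radians(18.3);ey=np.array([-np.sin(a),np.cos(a)])
t=c-.004*ey; print(t); plan(t[0],t[1],0.16,18.3)
cap('wrist','w12')
s=bot.observe(); im,d,T,K=load('w12'); P=cloud(d,T,K); M=R.from_euler('xyz',s['orientation'],degrees=True).as_matrix()
Q=(P-s['tcp_pos'])@M
m=(d>0)&(abs(Q[...,1])<.02)&(abs(Q[...,0])<.06)&(Q[...,2]>-.1)
for z in np.arange(-.1,.19,.02):
  q=Q[m&(Q[...,2]>=z)&(Q[...,2]<z+.02)]
  if len(q)>5: print(round(z,2),len(q),q.min(0).round(3),q.max(0).round(3))
```

```text
[0.45025597 0.0022023 ]
tcp [0.4931 0.3941 0.1669] head 18.21 j [ 38.6  30.9  14.9  74.   -0.  110.4] F [-0.5 -0.5 -1.3] w 0.0242 t 36.35
shift cm (no turn) [  0.71 -16.32  35.89] turn rad -0.0016
shift cm after turn [  0.71 -16.38  35.87]
-0.1 607 [-0.019 -0.007 -0.087] [-0.009  0.006 -0.08 ]
-0.08 1557 [-0.024 -0.012 -0.08 ] [-0.004  0.012 -0.06 ]
-0.06 2707 [-0.025 -0.013 -0.06 ] [-0.011  0.012 -0.04 ]
-0.04 2441 [-0.026 -0.013 -0.04 ] [-0.012  0.012 -0.02 ]
-0.02 4822 [-0.06 -0.02 -0.02] [ 0.004  0.02  -0.   ]
0.0 1955 [-0.046 -0.015  0.   ] [-0.006  0.014  0.02 ]
0.02 957 [-0.021 -0.01   0.02 ] [-0.011  0.01   0.04 ]
0.04 91 [-0.019 -0.008  0.04 ] [-0.011  0.008  0.044]
```

Emit:
drive_tool --rows '[0,-1.8,4,0,1.5,0,-1.8,4,0,1.5,0,-1.8,4,0,1.5,0,-1.8,4,0,1.5,0,-1.8,4,0,1.5,0,-1.8,4,0,1.5,0,-1.8,4,0,1.5,0,-1.8,4,0,1.5,0,-1.9,3.9,0,1.5,2,0,0,0,1.5,2,0,0,0,1.5,1.5,0,0,0,1.5,0,0,0,0,1.5,0,0,0,0,1.5,0,0,0,0,1.5]'

```text
time_s: 37.9
tcp_pos: [0.4524, 0.0025, 0.113]
orientation: [71.3, 89.9, -0.3]
contact_force: [0.8, 0.6, -0.8]
grip_width: 0.0242
```

Run:
```python
from h import *
im,d,T,K=cap('wrist','w13'); P=cloud(d,T,K)
plan(.45025,.0022,.0445,18.3)
c=np.array([.449,.006]);a=np.radians(18.3);ex=np.array([np.cos(a),np.sin(a)]);ey=np.array([-ex[1],ex[0]])
L=np.stack([(P[...,:2]-c)@ex,(P[...,:2]-c)@ey],-1)
m=(d>0)&(P[...,2]>.052)&(P[...,2]<.064)&(abs(L[...,0])<.04)&(abs(L[...,1])<.045)
Q=L[m]; print(len(Q),Q.min(0),Q.max(0)); print(cv2.minAreaRect(P[m][:,:2].astype(np.float32)*1000),np.percentile(P[m][:,2],[50,95]))
cv2.imwrite('pics/w13c.png',im[:,:,::-1])
```

```text
tcp [0.4525 0.0025 0.113 ] head 18.34 j [  0.3  14.2 -19.3  56.4   0.   72. ] F [-0.4 -1.  -0.4] w 0.0242 t 37.95
shift cm (no turn) [ 6.85 -0.23 -0.04] turn rad 0.0006
shift cm after turn [ 6.85 -0.23 -0.04]
624 [-0.03321631 -0.03046021] [0.03261639 0.0395984 ]
((447.527099609375, 10.726337432861328), (65.85254669189453, 69.94830322265625), 19.105619430541992) [0.06018594 0.0619244 ]
```

View pics/w13c.png

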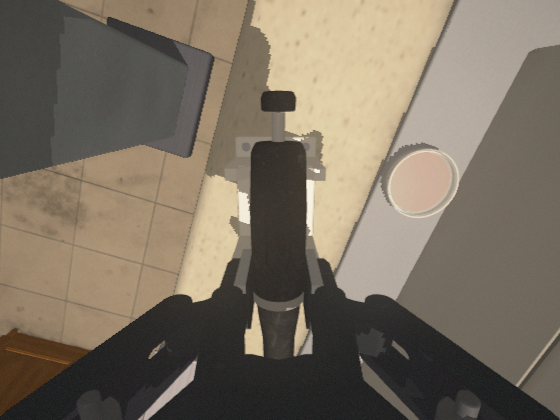

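The pipette is square over the rest: its body at column 280 is centred on the white upright tops, rows 140–175. Lowering.

Emit:
drive_tool --rows '[2,-0.2,0,0,1.5,2,0,0,0,1.5,0.8,0,0,0,1.5,0.6,0,0,0,1.5,0,0,0,0,1.5,0,0,0,0,1.5,0,0,0,0,1.5]'

```text
time_s: 38.65
tcp_pos: [0.4505, 0.0017, 0.0589]
orientation: [71.6, 89.9, -0.1]
contact_force: [-0.2, -0.8, -0.4]
grip_width: 0.0242
```

Run:
```python
from h import *
plan(.45025,.0022,.0445,18.3)
```

```text
tcp [0.4505 0.0017 0.0589] head 18.33 j [  0.2  18.  -23.7  48.2  -0.   71.9] F [-0.2 -0.8 -0.4] w 0.0242 t 38.65
shift cm (no turn) [ 1.44 -0.01 -0.05] turn rad 0.0005
shift cm after turn [ 1.44 -0.01 -0.05]
```

Emit:
drive_tool --rows '[0.6,0,0,0,1.5,0.5,0,0,0,1.5,0.35,0,0,0,1.5,0,0,0,0,1.5,0,0,0,0,1.5,0,0,0,0,1.5]'

```text
time_s: 39.25
tcp_pos: [0.4497, 0.0017, 0.0448]
orientation: [70.5, 90.0, -1.2]
contact_force: [-4.1, 0.0, 12.3]
grip_width: 0.0239
```

Emit:
drive_tool --rows '[0,0,0,0,2.6,0,0,0,0,2.9,0,0,0,0,3.5,0,0,0,0,5,0,0,0,0,6,0,0,0,0,6,-2,0,0,0,6,-4,0,0,0,6,-4,0,0,0,6,-4,0,0,0,6,0,0,0,0,6,0,0,0,0,6]'

```text
time_s: 40.45
tcp_pos: [0.4504, 0.0017, 0.1844]
orientation: [72.3, 89.9, 0.6]
contact_force: [0.2, 0.3, -0.3]
grip_width: 0.0603
```

Run:
```python
from h import *
im,d,T,K=cap('wrist','w14'); P=cloud(d,T,K)
plan(.4184,-.3297,.15,0)
c=np.array([.449,.006]);a=np.radians(18.3);ex=np.array([np.cos(a),np.sin(a)]);ey=np.array([-ex[1],ex[0]])
L=np.concatenate([np.stack([(P[...,:2]-c)@ex,(P[...,:2]-c)@ey],-1),P[...,2:]],-1)
dark=im.max(-1)<110
for y in np.arange(-.17,.13,.02):
  q=L[(d>0)&dark&(L[...,2]>.046)&(L[...,2]<.09)&(abs(L[...,0])<.03)&(L[...,1]>=y)&(L[...,1]<y+.02)]
  if len(q)>5: print(round(y,2),len(q),q.min(0).round(4),np.percentile(q,[5,50,95],axis=0)[:,0].round(4),q.max(0).round(4))
cap('scene','scene1'); im=load('scene1')[0]
cv2.imwrite('pics/s1c.png',cv2.resize(im[120:260,230:400,::-1],None,fx=4,fy=4))
```

```text
tcp [0.4493 0.0017 0.183 ] head 18.33 j [  0.2  10.1 -13.   66.9   0.   71.9] F [-0.5  1.1 -0.4] w 0.0601 t 40.5
shift cm (no turn) [  3.31 -13.36  30.49] turn rad 0.32
shift cm after turn [ 3.31 -3.09 33.14]
-0.07 210 [-0.0083 -0.0657  0.0561] [-0.0081 -0.0012  0.0057] [ 0.0067 -0.05    0.0649]
-0.05 300 [-0.009  -0.05    0.0566] [-0.008  -0.0012  0.0065] [ 0.0074 -0.03    0.0655]
-0.03 326 [-0.0108 -0.03    0.0556] [-0.0097 -0.0003  0.0083] [ 0.0103 -0.013   0.0678]
-0.01 488 [-0.0135 -0.0099  0.0516] [-0.0114 -0.0011  0.0098] [0.011  0.01   0.0701]
0.01 595 [-0.0133  0.0101  0.055 ] [-0.012  -0.0011  0.0096] [0.0107 0.03   0.0709]
0.03 650 [-0.0128  0.03    0.0564] [-0.0117 -0.0011  0.0103] [0.0113 0.0499 0.071 ]
0.05 420 [-0.0126  0.05    0.0552] [-0.0106 -0.0007  0.0093] [0.0112 0.0694 0.0682]
0.07 145 [-0.0071  0.0703  0.055 ] [-0.0068 -0.0011  0.0049] [0.0057 0.0816 0.0638]
```

View pics/s1c.png

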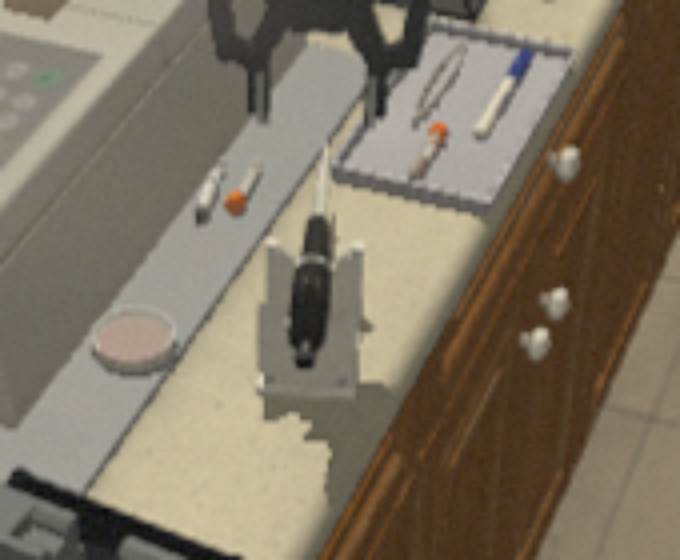

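The scene view shows the pipette lying in both notches, body centred, and the tools in the tray. The wrist depth agrees: body from -64 to +64 mm, about 1 mm off the notch centre. Now I'll put the marker back.

Emit:
drive_tool --rows '[0,0,0,0.14,4.5,0,0,0,0.14,4.5,0,0,0,0.04,4.5,0,-0.4,4.6,0,4.5,0,-0.4,4.6,0,4.5,0,-0.4,4.6,0,4.5,0,-0.4,4.6,0,4.5,0,-0.4,4.6,0,4.5,0,-0.6,4.6,0,4.5,0,-0.6,4.6,0,4.5,3,0,0.8,0,4.5,4,0,0,0,4,4,0,0,0,3,2,0,0,0,3,0,0,0,0,3,0,0,0,0,3,0,0,0,0,3]'

```text
time_s: 42.25
tcp_pos: [0.4185, -0.3287, 0.0545]
orientation: [51.9, 89.9, -38.1]
contact_force: [0.9, -0.1, 0.8]
grip_width: 0.0299
```

Run:
```python
from h import *
plan(.4184,-.3297,.0122,0)
```

```text
tcp [ 0.4185 -0.3287  0.0545] head 0.01 j [-38.2  26.  -11.6  52.3   0.   51.8] F [ 0.9 -0.1  0.8] w 0.0299 t 42.25
shift cm (no turn) [ 4.23 -0.01  0.09] turn rad 0.0002
shift cm after turn [ 4.23 -0.01  0.09]
```

Emit:
drive_tool --rows '[2,0,0.1,0,3,1.3,0,0,0,3,0.9,0,0,0,3,0,0,0,0,3,0,0,0,0,3,0,0,0,0,2,0,0,0,0,1,0,0,0,0,0.5,0,0,0,0,0.5,0,0,0,0,0.5,0,0,0,0,0.5,0,0,0,0,0.5,-1,0,0,0,0.5,-4,0,0,0,0.5,-4.5,0,0,0,0.5,-4.5,0,0,0,0.5,-2,0,0,0,0.5,0,0,0,0,0.5]' --squeeze 40

```text
time_s: 44.05
tcp_pos: [0.4198, -0.3309, 0.176]
orientation: [51.7, 89.5, -38.3]
contact_force: [-0.5, -0.6, 0.7]
grip_width: 0.0099
```

```bash
cat >> h.py <<'E'
def inhand():
    im,d,T,K=cap('wrist','hand'); s=bot.observe(); M=R.from_euler('xyz',s['orientation'],degrees=True).as_matrix()
    Q=(cloud(d,T,K)-s['tcp_pos'])@M
    m=(d>0)&(abs(Q[...,1])<.012)&(abs(Q[...,0])<.012)&(abs(Q[...,2])<.075)
    for a in np.arange(-.075,.075,.015):
        q=Q[m&(Q[...,2]>=a)&(Q[...,2]<a+.015)]
        if len(q)>4: print('z',a.round(3),'n',len(q),'top x',np.percentile(q[:,0],5).round(4),'y',np.percentile(q[:,1],[3,97]).round(4),'zrange',q[:,2].min().round(4),q[:,2].max().round(4))
E
python3 - <<'E'
from h import *
inhand(); plan(.4969,.4428,.185,83.8)
E
```

```text
z -0.075 n 185 top x -0.0058 y [-0.0032  0.0055] zrange -0.0635 -0.06
z -0.06 n 771 top x -0.0064 y [-0.0042  0.0065] zrange -0.06 -0.0451
z -0.045 n 668 top x -0.0064 y [-0.004   0.0062] zrange -0.045 -0.03
z -0.03 n 627 top x -0.0065 y [-0.0041  0.0063] zrange -0.03 -0.015
z -0.015 n 845 top x -0.0106 y [-0.01   0.011] zrange -0.0149 -0.0
z 0.0 n 492 top x -0.0069 y [-0.0039  0.0061] zrange 0.0 0.015
z 0.015 n 491 top x -0.0073 y [-0.0041  0.0063] zrange 0.015 0.03
z 0.03 n 470 top x -0.0075 y [-0.0043  0.007 ] zrange 0.03 0.045
z 0.045 n 359 top x -0.0075 y [-0.0044  0.0072] zrange 0.045 0.0596
tcp [ 0.4186 -0.33    0.1735] head 0.0 j [-38.2  19.4  -2.   68.3  -0.   51.8] F [-1.  -0.7 -0.7] w 0.01 t 44.1
shift cm (no turn) [ -1.33   7.84 -77.27] turn rad -1.4625
shift cm after turn [-1.33 77.67 -0.56]
```

Emit:
drive_tool --rows '[-0.2,0.5,-4.6,0,0.5,-0.2,0.5,-4.6,0,0.5,-0.2,0.5,-4.6,0,0.5,-0.2,0.5,-4.6,0,0.5,-0.2,0.5,-4.6,0,0.5,0,0.5,-4.6,0,0.5,0,0.5,-4.6,0,0.5,0,0.5,-4.6,0,0.5,0,0.5,-4.6,0,0.5,0,0.5,-4.6,0,0.5,0,0.5,-4.6,0,0.5,0,0.5,-4.6,0,0.5,0,0.5,-4.6,0,0.5,0,0.5,-4.6,0,0.5,0,0.5,-4.6,0,0.5,0,0.3,-4.3,0,0.5,0,0,-4,0,0.5,0,0,0,0,0.5]'

```text
time_s: 45.9
tcp_pos: [0.4936, 0.448, 0.1773]
orientation: [-69.3, 89.8, -158.9]
contact_force: [0.0, -0.3, -0.4]
grip_width: 0.0098
```

Emit:
drive_tool --rows '[0,0,0,-0.1463,0.5,0,0,0,-0.1463,0.5,0,0,0,-0.1463,0.5,0,0,0,-0.1463,0.5,0,0,0,-0.1463,0.5,0,0,0,-0.1463,0.5,0,0,0,-0.1463,0.5,2,0,0,-0.1463,0.5,2,0,0,-0.1463,0.5,2,0,0,-0.1463,0.5,1,0,0,0,0.5,0,0,0,0,0.5,0,0,0,0,0.5,0,0,0,0,0.5]'

```text
time_s: 47.3
tcp_pos: [0.4963, 0.4441, 0.1127]
orientation: [47.2, 89.9, 41.0]
contact_force: [0.1, 0.2, -0.2]
grip_width: 0.0098
```

Run:
```python
from h import *
plan(.4969,.4428,.0462,83.8)
```

```text
tcp [0.4963 0.4441 0.1127] head 83.74 j [41.8 36.7 16.7 69.8 -0.  48.1] F [ 0.1  0.2 -0.2] w 0.0098 t 47.3
shift cm (no turn) [ 6.65 -0.13  0.06] turn rad -0.001
shift cm after turn [ 6.65 -0.13  0.06]
```

Emit:
drive_tool --rows '[2,-0.13,0.1,0,0.5,2,0,0,0,0.5,1,0,0,0,0.5,0,0,0,0,0.5,0,0,0,0,0.5,0,0,0,0,0.5,0,0,0,0,0.5]'

```text
time_s: 48.0
tcp_pos: [0.4972, 0.443, 0.0629]
orientation: [48.6, 89.9, 42.4]
contact_force: [0.2, -0.1, -0.1]
grip_width: 0.0098
```

Run:
```python
from h import *
plan(.4969,.4428,.0462,83.8)
```

```text
tcp [0.4972 0.443  0.0629] head 83.82 j [41.7 38.9 12.9 63.8  0.  47.9] F [ 0.2 -0.1 -0.1] w 0.0098 t 48.0
shift cm (no turn) [ 1.67 -0.02 -0.03] turn rad 0.0004
shift cm after turn [ 1.67 -0.02 -0.03]
```

Emit:
drive_tool --rows '[0.6,0,0,0,0.5,0.5,0,0,0,0.5,0.3,0,0,0,0.5,0.2,0,0,0,0.5,0,0,0,0,0.5,0,0,0,0,0.5]'

```text
time_s: 48.6
tcp_pos: [0.4966, 0.443, 0.0461]
orientation: [78.4, 89.9, 72.3]
contact_force: [-0.9, 2.5, 3.6]
grip_width: 0.01
```

Emit:
drive_tool --rows '[0,0,0,0,1.5,0,0,0,0,2.5,0,0,0,0,3,0,0,0,0,3,-3,0,0,0,3,-4.5,0,0,0,4.5,-4.5,0,0,0,4.5,-2.5,0,0,0,4.5,0,0,0,0,4.5,0,0,0,0,4.5]'

```text
time_s: 49.6
tcp_pos: [0.4968, 0.4424, 0.191]
orientation: [41.8, 89.9, 35.6]
contact_force: [-0.2, -0.4, -0.0]
grip_width: 0.0448
```

```bash
cat >> h.py <<'E'
C0=np.array([.4908,.3601]);_a=np.radians(-6);EX=np.array([np.cos(_a),np.sin(_a)]);EY=np.array([-EX[1],EX[0]])
def incase(name,yc,fn,hw=.0085,zmin=.0405,zmax=.058):
    im,d,T,K=cap('wrist',fn); P=cloud(d,T,K)
    L=np.concatenate([np.stack([(P[...,:2]-C0)@EX,(P[...,:2]-C0)@EY-yc],-1),P[...,2:]],-1)
    for a in np.arange(-.075,.075,.015):
        q=L[(d>0)&(L[...,0]>=a)&(L[...,0]<a+.015)&(abs(L[...,1])<hw)&(L[...,2]>zmin)&(L[...,2]<zmax)]
        if len(q)>4: print(name,'x',a.round(3),'n',len(q),'top z',np.percentile(q[:,2],[50,95]).round(4),'y',np.percentile(q[:,1],[3,97]).round(4),'x',q[:,0].min().round(4),q[:,0].max().round(4))
E
python3 - <<'E'
from h import *
incase('marker',.084,'w15'); plan(.4719,-.3303,.17,0)
E
```

```text
marker x -0.075 n 149 top z [0.0472 0.0497] y [-0.0078  0.0082] x -0.0742 -0.06
marker x -0.06 n 240 top z [0.048  0.0499] y [-0.0079  0.0083] x -0.0599 -0.0451
marker x -0.045 n 224 top z [0.0484 0.0503] y [-0.0081  0.0084] x -0.0448 -0.0301
marker x -0.03 n 199 top z [0.0486 0.0503] y [-0.0082  0.0085] x -0.0299 -0.0152
marker x -0.015 n 162 top z [0.0488 0.0504] y [-0.0064  0.0036] x -0.0149 -0.0
marker x 0.0 n 161 top z [0.0491 0.0506] y [-0.0065  0.0036] x 0.0002 0.015
marker x 0.015 n 189 top z [0.0494 0.0512] y [-0.0077  0.0078] x 0.015 0.0299
marker x 0.03 n 186 top z [0.0493 0.0508] y [-0.0078  0.0079] x 0.0301 0.045
marker x 0.045 n 165 top z [0.0489 0.0511] y [-0.008  0.008] x 0.0451 0.0599
marker x 0.06 n 34 top z [0.0443 0.0486] y [-0.0082  0.0081] x 0.0602 0.0747
tcp [0.4962 0.4418 0.1894] head 83.81 j [41.7 34.4 24.1 79.9 -0.  47.9] F [ 0.5  0.2 -0.3] w 0.0449 t 49.65
shift cm (no turn) [  2.04 -77.02   5.91] turn rad 1.4628
shift cm after turn [ 2.04 -2.42 77.21]
```

Marker is down: its top is at 50.3 mm along its whole length, as before. Forceps next.

Emit:
drive_tool --rows '[0,0,0,0.1463,4.5,0,0,0,0.1463,4.5,0,0,0,0.1463,4.5,0,0,0,0.1463,4.5,0,0,0,0.1463,4.5,0,0,0,0.1463,4.5,0,0,0,0.1463,4.5,0,0,0,0.1463,4.5,0,0,0,0.1463,4.5,0,0,0,0.1463,4.5,0,0,0,0,4.5]'

```text
time_s: 50.75
tcp_pos: [0.4956, 0.4415, 0.1878]
orientation: [-48.1, 89.7, -138.1]
contact_force: [-0.8, -1.0, 0.6]
grip_width: 0.0449
```

Emit:
drive_tool --rows '[0,-0.15,4.6,0,4.5,0,-0.15,4.6,0,4.5,0,-0.15,4.6,0,4.5,0,-0.15,4.6,0,4.5,0,-0.15,4.6,0,4.5,0,-0.15,4.6,0,4.5,0,-0.15,4.6,0,4.5,0,-0.15,4.6,0,4.5,0,-0.15,4.6,0,4.5,0,-0.15,4.6,0,4.5,0,-0.15,4.6,0,4.5,0,-0.15,4.6,0,4.5,0,-0.15,4.6,0,4.5,0,-0.15,4.6,0,4.5,0,-0.15,4.6,0,4.5,3,-0.15,4.2,0,4.5,4,0,4,0,3,4,0,0,0,2.8,0,0,0,0,2.8,0,0,0,0,2.8]'

```text
time_s: 52.75
tcp_pos: [0.4713, -0.3227, 0.085]
orientation: [-126.4, 89.7, 143.7]
contact_force: [0.6, 0.3, 0.2]
grip_width: 0.028
```

Run:
```python
from h import *
plan(.4715,-.3303,.0125,0)
```

```text
tcp [ 0.4713 -0.3227  0.085 ] head 0.1 j [-34.4  28.2  -2.7  59.4   0.   55.5] F [0.6 0.3 0.2] w 0.028 t 52.75
shift cm (no turn) [7.25 0.04 0.78] turn rad 0.0018
shift cm after turn [7.25 0.04 0.78]
```

Emit:
drive_tool --rows '[3,0,0.4,0,2.8,2.5,0,0,0,2.8,0,0,0,0,2.8,0,0,0,0,2.8,0,0,0,0,2.8]'

```text
time_s: 53.25
tcp_pos: [0.4745, -0.3283, 0.0339]
orientation: [55.6, 89.7, -34.3]
contact_force: [-0.1, 0.3, -0.2]
grip_width: 0.0282
```

Run:
```python
from h import *
plan(.4718,-.3303,.0118,0)
```

```text
tcp [ 0.4745 -0.3283  0.0339] head 0.08 j [-34.7  31.6  -5.6  52.6   0.   55.2] F [-0.1  0.3 -0.2] w 0.0282 t 53.25
shift cm (no turn) [ 2.21 -0.27  0.19] turn rad 0.0014
shift cm after turn [ 2.21 -0.27  0.19]
```

Emit:
drive_tool --rows '[1.1,-0.2,0.1,0,2.8,1.1,0,0,0,2.8,0,0,0,0,2.8,0,0,0,0,2.8,0,0,0,0,2,0,0,0,0,1.2,0,0,0,0,0.5,0,0,0,0,0.5,0,0,0,0,0.5,0,0,0,0,0.5,0,0,0,0,0.5]' --squeeze 40

```text
time_s: 54.35
tcp_pos: [0.4716, -0.33, 0.0115]
orientation: [43.1, 89.8, -46.9]
contact_force: [-2.3, 0.8, 14.0]
grip_width: 0.0136
```

Emit:
drive_tool --rows '[-1,0,0,0,0.5,-4,0,0,0,0.5,-4.5,0,0,0,0.5,-4.5,0,0,0,0.5,-3,0,0,0,0.5,0,0,0,0,0.5,0,0,0,0,0.5]'

```text
time_s: 55.05
tcp_pos: [0.4707, -0.3288, 0.1793]
orientation: [57.3, 90.0, -32.7]
contact_force: [-1.2, 0.9, -1.2]
grip_width: 0.0134
```

Run:
```python
from h import *
inhand(); plan(.4918,.3604,.185,83.9)
```

```text
z -0.075 n 69 top x -0.0027 y [-0.0009  0.0024] zrange -0.0634 -0.0601
z -0.06 n 242 top x -0.003 y [-0.0029  0.0043] zrange -0.06 -0.045
z -0.045 n 153 top x -0.003 y [-0.0054  0.0068] zrange -0.045 -0.03
z -0.03 n 150 top x -0.0029 y [-0.0061  0.0075] zrange -0.0299 -0.0151
z -0.015 n 421 top x -0.0109 y [-0.0115  0.0115] zrange -0.015 -0.0001
z 0.0 n 142 top x -0.0114 y [-0.0061  0.0074] zrange 0.0 0.015
z 0.015 n 130 top x -0.002 y [-0.0061  0.0075] zrange 0.0153 0.03
z 0.03 n 116 top x -0.0014 y [-0.0041  0.0058] zrange 0.0301 0.0446
z 0.045 n 73 top x -0.0007 y [-0.0024  0.0039] zrange 0.045 0.06
z 0.06 n 11 top x -0.0004 y [-0.0008  0.0028] zrange 0.0603 0.0622
tcp [ 0.4699 -0.3282  0.1779] head -0.0 j [-34.9  24.    5.5  71.6   0.   55.1] F [ 0.2 -0.  -0.8] w 0.0136 t 55.1
shift cm (no turn) [ -0.62   2.19 -68.86] turn rad -1.4644
shift cm after turn [-0.62 68.71 -5.14]
```

Emit:
drive_tool --rows '[-0.1,0.15,-4.6,0,0.5,-0.1,0.15,-4.6,0,0.5,-0.1,0.15,-4.6,0,0.5,-0.1,0.15,-4.6,0,0.5,-0.1,0.15,-4.6,0,0.5,0,0.15,-4.6,0,0.5,0,0.15,-4.6,0,0.5,0,0.15,-4.6,0,0.5,0,0.15,-4.6,0,0.5,0,0.15,-4.6,0,0.5,0,0.15,-4.6,0,0.5,0,0.15,-4.6,0,0.5,0,0.15,-4.6,0,0.5,0,0.15,-4.6,0,0.5,0,0.1,-4.4,0,0.5,0,0,0,0,0.5]'

```text
time_s: 56.7
tcp_pos: [0.4908, 0.3639, 0.1804]
orientation: [-78.8, 89.8, -168.4]
contact_force: [-0.2, -1.6, -1.0]
grip_width: 0.0133
```

Emit:
drive_tool --rows '[0,0,0,-0.1464,0.5,0,0,0,-0.1464,0.5,0,0,0,-0.1464,0.5,0,0,0,-0.1464,0.5,0,0,0,-0.1464,0.5,0,0,0,-0.1464,0.5,0,0,0,-0.1464,0.5,2,0,0,-0.1464,0.5,2,0,0,-0.1464,0.5,2,0,0,-0.1464,0.5,2,0,0,0,0.5,0,0,0,0,0.5,0,0,0,0,0.5,0,0,0,0,0.5]'

```text
time_s: 58.1
tcp_pos: [0.493, 0.3592, 0.1047]
orientation: [36.4, 90.0, 30.3]
contact_force: [0.9, -0.2, -0.1]
grip_width: 0.0133
```

Run:
```python
from h import *
plan(.4918,.3604,.0455,83.9)
```

```text
tcp [0.493  0.3592 0.1047] head 83.86 j [36.1 30.9  5.3 64.3 -0.  42.2] F [ 0.9 -0.2 -0.1] w 0.0133 t 58.1
shift cm (no turn) [ 5.92  0.1  -0.14] turn rad -0.0008
shift cm after turn [ 5.92  0.1  -0.14]
```

Emit:
drive_tool --rows '[2,0.1,-0.1,0,0.5,2,0,0,0,0.5,0.4,0,0,0,0.5,0,0,0,0,0.5,0,0,0,0,0.5,0,0,0,0,0.5]'

```text
time_s: 58.7
tcp_pos: [0.4926, 0.361, 0.0617]
orientation: [42.5, 89.8, 36.4]
contact_force: [0.2, -0.1, 0.6]
grip_width: 0.0131
```

Run:
```python
from h import *
plan(.4918,.3606,.0455,83.9)
```

```text
tcp [0.4926 0.361  0.0617] head 83.88 j [36.2 33.2  2.2 58.8  0.  42.4] F [ 0.2 -0.1  0.6] w 0.0131 t 58.7
shift cm (no turn) [ 1.62 -0.06 -0.08] turn rad -0.0004
shift cm after turn [ 1.62 -0.06 -0.08]
```

Emit:
drive_tool --rows '[0.6,-0.03,0,0,0.5,0.5,0,0,0,0.5,0.3,0,0,0,0.5,0.15,0,0,0,0.5,0,0,0,0,0.5,0,0,0,0,0.5]'

```text
time_s: 59.3
tcp_pos: [0.4914, 0.3599, 0.0451]
orientation: [-137.8, 90.0, -144.0]
contact_force: [-2.4, -2.0, 6.2]
grip_width: 0.0135
```

Emit:
drive_tool --rows '[0,0,0,0,1.6,0,0,0,0,2.5,0,0,0,0,3.2,0,0,0,0,3.2,-3,0,0,0,3.2,-4.5,0,0,0,4.5,-4.5,0,0,0,4.5,-2.5,0,0,0,4.5,0,0,0,0,4.5,0,0,0,0,4.5]'

```text
time_s: 60.3
tcp_pos: [0.4919, 0.3602, 0.19]
orientation: [41.4, 89.9, 35.3]
contact_force: [-0.2, 0.0, -0.8]
grip_width: 0.0448
```

Run:
```python
from h import *
incase('forceps',0,'w16',hw=.0085,zmin=.0415,zmax=.052); plan(.4472,-.2289,.19,0)
im=load('w16')[0]; cv2.imwrite('pics/w16c.png',cv2.resize(im[120:320,150:430,::-1],None,fx=2.5,fy=2.5))
```

```text
forceps x -0.075 n 17 top z [0.0468 0.048 ] y [-0.0023  0.0005] x -0.0636 -0.06
forceps x -0.06 n 61 top z [0.0465 0.0475] y [-0.0042  0.0033] x -0.06 -0.0453
forceps x -0.045 n 39 top z [0.0465 0.0476] y [-0.0063  0.0052] x -0.0444 -0.0302
forceps x -0.03 n 44 top z [0.046  0.0473] y [-0.0074  0.0063] x -0.0299 -0.0151
forceps x -0.015 n 29 top z [0.0459 0.0467] y [-0.0076  0.0063] x -0.0141 -0.0001
forceps x 0.0 n 33 top z [0.0456 0.0469] y [-0.0077  0.0064] x 0.0001 0.015
forceps x 0.015 n 33 top z [0.0447 0.0459] y [-0.0078  0.0065] x 0.0151 0.0296
forceps x 0.03 n 26 top z [0.0439 0.0447] y [-0.0059  0.0045] x 0.0301 0.0442
forceps x 0.045 n 16 top z [0.0435 0.0446] y [-0.0034  0.0024] x 0.0451 0.0593
forceps x 0.06 n 7 top z [0.0429 0.0434] y [-0.0019  0.0014] x 0.0608 0.0664
tcp [0.4912 0.3598 0.1886] head 83.88 j [36.2 27.7 12.9 75.3  0.  42.3] F [ 0.4  0.7 -0.8] w 0.0451 t 60.35
shift cm (no turn) [ -0.08 -59.     1.9 ] turn rad 1.464
shift cm after turn [-0.08 -4.4  58.87]
```

View pics/w16c.png

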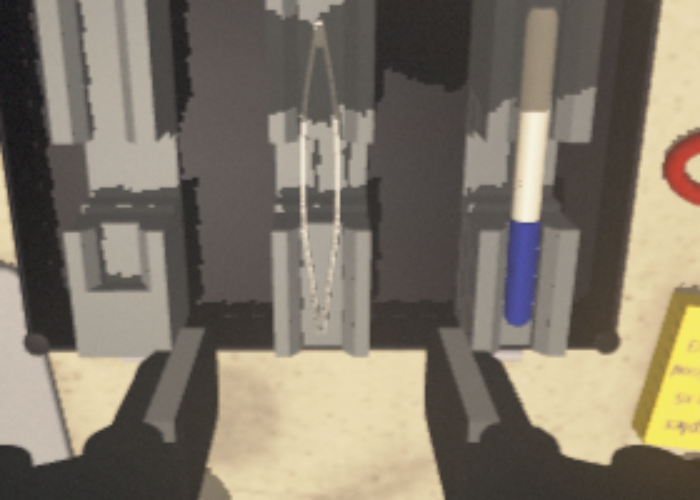

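Run:
```python
from h import *
for fn in('w1','w5','w16'):
  im,d,T,K=load(fn); P=cloud(d,T,K)
  L=np.concatenate([np.stack([(P[...,:2]-C0)@EX,(P[...,:2]-C0)@EY],-1),P[...,2:]],-1)
  print(fn,[(a.round(3),np.percentile(q,[50,95]).round(4).tolist()) for a in np.arange(-.065,.06,.02) for q in [L[(d>0)&(L[...,0]>=a)&(L[...,0]<a+.02)&(abs(L[...,1])<.0082)&(L[...,2]>.041)&(L[...,2]<.052)][:,2]] if len(q)>3])
  # groove floors and block tops
  for nm,lo,hi in(('floor',.004,.0085),('top',.0165,.0195)):
    print(nm,[(a.round(3),np.median(q).round(4)) for a in np.arange(-.07,.07,.02) for q in [L[(d>0)&(L[...,0]>=a)&(L[...,0]<a+.02)&(abs(L[...,1])<hi)&(abs(L[...,1])>(0 if nm=='floor' else lo))&(L[...,2]>(.033 if nm=='floor' else .042))&(L[...,2]<(.0405 if nm=='floor' else .055))][:,2]] if len(q)>3])
```

```text
w1 [(np.float64(-0.065), [0.0464, 0.0478]), (np.float64(-0.045), [0.0462, 0.0474]), (np.float64(-0.025), [0.0458, 0.0472]), (np.float64(-0.005), [0.0454, 0.0467]), (np.float64(0.015), [0.0445, 0.0456]), (np.float64(0.035), [0.0434, 0.0447]), (np.float64(0.055), [0.0426, 0.0435])]
floor [(np.float64(-0.07), np.float64(0.0381)), (np.float64(-0.05), np.float64(0.0383)), (np.float64(-0.03), np.float64(0.0382)), (np.float64(-0.01), np.float64(0.0372)), (np.float64(0.01), np.float64(0.0383)), (np.float64(0.03), np.float64(0.0383)), (np.float64(0.05), np.float64(0.0382)), (np.float64(0.07), np.float64(0.0378))]
top [(np.float64(-0.07), np.float64(0.0482)), (np.float64(-0.05), np.float64(0.0483)), (np.float64(-0.03), np.float64(0.0484)), (np.float64(0.01), np.float64(0.048)), (np.float64(0.03), np.float64(0.0483)), (np.float64(0.05), np.float64(0.0483)), (np.float64(0.07), np.float64(0.048))]
w5 [(np.float64(-0.065), [0.0468, 0.0477]), (np.float64(-0.045), [0.0463, 0.0475]), (np.float64(-0.025), [0.0461, 0.047]), (np.float64(-0.005), [0.0455, 0.0467]), (np.float64(0.015), [0.0443, 0.0457]), 
[... 855 characters left out ...]
69]), (np.float64(0.015), [0.0446, 0.0457]), (np.float64(0.035), [0.0436, 0.0447]), (np.float64(0.055), [0.0428, 0.0435])]
floor [(np.float64(-0.07), np.float64(0.0381)), (np.float64(-0.05), np.float64(0.0382)), (np.float64(-0.03), np.float64(0.0382)), (np.float64(0.01), np.float64(0.0381)), (np.float64(0.03), np.float64(0.0382)), (np.float64(0.05), np.float64(0.0383)), (np.float64(0.07), np.float64(0.0381))]
top [(np.float64(-0.07), np.float64(0.0481)), (np.float64(-0.05), np.float64(0.0481)), (np.float64(-0.03), np.float64(0.0481)), (np.float64(0.01), np.float64(0.0481)), (np.float64(0.03), np.float64(0.0483)), (np.float64(0.05), np.float64(0.0483)), (np.float64(0.07), np.float64(0.0482))]
```

The forceps' profile is identical to the first views, so they are fully down; the picture shows both tools centred in their grooves. Tube next.

Emit:
drive_tool --rows '[0,0,0,0.1464,4.5,0,0,0,0.1464,4.5,0,0,0,0.1464,4.5,0,0,0,0.1464,4.5,0,0,0,0.1464,4.5,0,0,0,0.1464,4.5,0,0,0,0.1464,4.5,0,0,0,0.1464,4.5,0,0,0,0.1464,4.5,0,0,0,0.1464,4.5,0,0,0,0,4.5]'

```text
time_s: 61.45
tcp_pos: [0.4907, 0.3594, 0.1871]
orientation: [-53.6, 89.7, -143.6]
contact_force: [0.1, -0.7, -0.6]
grip_width: 0.0453
```

Emit:
drive_tool --rows '[0,-0.35,4.6,0,4.5,0,-0.35,4.6,0,4.5,0,-0.35,4.6,0,4.5,0,-0.35,4.6,0,4.5,0,-0.35,4.6,0,4.5,0,-0.35,4.6,0,4.5,0,-0.35,4.6,0,4.5,0,-0.35,4.6,0,4.5,0,-0.35,4.6,0,4.5,0,-0.35,4.6,0,4.5,0,-0.35,4.6,0,4.5,0,-0.35,4.6,0,4.5,3,0,3.4,0,4.5,4,0,0,0,4,4,0,0,0,3,1,0,0,0,3,0,0,0,0,3,0,0,0,0,3,0,0,0,0,3]'

```text
time_s: 63.35
tcp_pos: [0.4514, -0.2264, 0.0717]
orientation: [63.0, 89.8, -27.0]
contact_force: [-0.1, -0.8, 0.5]
grip_width: 0.0302
```

Run:
```python
from h import *
plan(.447,-.2262,.0122,0)
```

```text
tcp [ 0.4514 -0.2264  0.0717] head 0.07 j [-26.6  22.1 -14.8  52.8  -0.   63.3] F [-0.1 -0.8  0.5] w 0.0302 t 63.35
shift cm (no turn) [ 5.95 -0.46 -0.03] turn rad 0.0013
shift cm after turn [ 5.95 -0.46 -0.03]
```

Emit:
drive_tool --rows '[2,-0.4,0,0,3,2,0,0,0,3,1,0,0,0,3,0.85,0,0,0,3,0,0,0,0,3,0,0,0,0,3,0,0,0,0,2,0,0,0,0,1.2,0,0,0,0,0.5,0,0,0,0,0.5,0,0,0,0,0.5,0,0,0,0,0.5,0,0,0,0,0.5]' --squeeze 40

```text
time_s: 64.65
tcp_pos: [0.4461, -0.2261, 0.0118]
orientation: [65.6, 89.9, -24.4]
contact_force: [-0.8, 0.4, 5.2]
grip_width: 0.0099
```

Emit:
drive_tool --rows '[-1,0,0,0,0.5,-4,0,0,0,0.5,-4.5,0,0,0,0.5,-4.5,0,0,0,0.5,-3,0,0,0,0.5,0,0,0,0,0.5,0,0,0,0,0.5]'

```text
time_s: 65.35
tcp_pos: [0.4459, -0.226, 0.182]
orientation: [61.2, 89.9, -28.8]
contact_force: [-0.2, 0.4, 0.3]
grip_width: 0.0103
```

Run:
```python
from h import *
inhand(); plan(.4803,.2767,.185,83.9)
```

```text
z -0.03 n 565 top x -0.0054 y [-0.004   0.0055] zrange -0.029 -0.015
z -0.015 n 883 top x -0.0106 y [-0.0102  0.011 ] zrange -0.015 -0.0
z 0.0 n 501 top x -0.0061 y [-0.0043  0.0058] zrange 0.0 0.015
z 0.015 n 552 top x -0.0081 y [-0.0044  0.0059] zrange 0.015 0.03
z 0.03 n 99 top x -0.0085 y [-0.005   0.0065] zrange 0.03 0.0335
tcp [ 0.4451 -0.2256  0.1806] head -0.0 j [-26.9  15.7  -6.2  68.2  -0.   63.1] F [ 0.5 -0.  -1.1] w 0.0102 t 65.4
shift cm (no turn) [ -0.42   3.52 -50.23] turn rad -1.4643
shift cm after turn [-0.42 50.32 -1.83]
```

Emit:
drive_tool --rows '[-0.1,0.35,-4.6,0,0.5,-0.1,0.35,-4.6,0,0.5,-0.1,0.35,-4.6,0,0.5,-0.1,0.35,-4.6,0,0.5,0,0.35,-4.6,0,0.5,0,0.35,-4.6,0,0.5,0,0.35,-4.6,0,0.5,0,0.35,-4.6,0,0.5,0,0.35,-4.6,0,0.5,0,0.35,-4.6,0,0.5,0,0,-4.2,0,0.5,0,0,0,0,0.5]'

```text
time_s: 66.6
tcp_pos: [0.4792, 0.2804, 0.1824]
orientation: [-84.9, 89.8, -174.5]
contact_force: [0.1, 0.1, 0.1]
grip_width: 0.0103
```

Emit:
drive_tool --rows '[0,0,0,-0.1464,0.5,0,0,0,-0.1464,0.5,0,0,0,-0.1464,0.5,0,0,0,-0.1464,0.5,0,0,0,-0.1464,0.5,0,0,0,-0.1464,0.5,0,0,0,-0.1464,0.5,2,0,0,-0.1464,0.5,2,0,0,-0.1464,0.5,2,0,0,-0.1464,0.5,2,0,0,0,0.5,0,0,0,0,0.5,0,0,0,0,0.5,0,0,0,0,0.5]'

```text
time_s: 68.0
tcp_pos: [0.4811, 0.276, 0.1057]
orientation: [29.1, 90.0, 23.0]
contact_force: [-0.1, -0.2, 0.1]
grip_width: 0.0095
```

Run:
```python
from h import *
plan(.4803,.2767,.0455,83.9)
```

```text
tcp [0.4811 0.276  0.1057] head 83.85 j [29.8 25.1 -4.2 60.6 -0.  36. ] F [-0.1 -0.2  0.1] w 0.0095 t 68.0
shift cm (no turn) [ 6.02  0.06 -0.09] turn rad -0.0009
shift cm after turn [ 6.02  0.06 -0.09]
```

Emit:
drive_tool --rows '[2,0.06,-0.1,0,0.5,2,0,0,0,0.5,0.4,0,0,0,0.5,0,0,0,0,0.5,0,0,0,0,0.5,0,0,0,0,0.5]'

```text
time_s: 68.6
tcp_pos: [0.4807, 0.2773, 0.0625]
orientation: [36.3, 89.9, 30.2]
contact_force: [0.2, 0.4, 0.2]
grip_width: 0.0104
```

Run:
```python
from h import *
plan(.4803,.2767,.0455,83.9)
```

```text
tcp [0.4807 0.2773 0.0625] head 83.88 j [30.  27.7 -7.4 54.8  0.  36.1] F [0.2 0.4 0.2] w 0.0104 t 68.6
shift cm (no turn) [ 1.7  -0.07 -0.04] turn rad -0.0003
shift cm after turn [ 1.7  -0.07 -0.04]
```

Emit:
drive_tool --rows '[0.6,-0.05,0,0,0.5,0.5,0,0,0,0.5,0.35,0,0,0,0.5,0.2,0,0,0,0.5,0,0,0,0,0.5,0,0,0,0,0.5]'

```text
time_s: 69.2
tcp_pos: [0.4796, 0.2762, 0.0452]
orientation: [-110.7, 90.0, -116.8]
contact_force: [-2.0, -1.8, 5.4]
grip_width: 0.0102
```

Emit:
drive_tool --rows '[0,0,0,0,1.3,0,0,0,0,2,0,0,0,0,3,0,0,0,0,3,-3,0,0,0,3,-4.5,0,0,0,4.5,-4.5,0,0,0,4.5,-2.5,0,0,0,4.5,0,0,0,0,4.5,0,0,0,0,4.5,0,0,0,0,4.5]'

```text
time_s: 70.3
tcp_pos: [0.4788, 0.2758, 0.188]
orientation: [-144.3, 89.8, -150.4]
contact_force: [0.4, -0.1, -0.3]
grip_width: 0.0449
```

Run:
```python
from h import *
cap('wrist','w17'); print(bot.observe()['time_s'])
for fn in('w1','w8','w17'):
  im,d,T,K=load(fn); P=cloud(d,T,K)
  L=np.concatenate([np.stack([(P[...,:2]-C0)@EX,(P[...,:2]-C0)@EY+.084],-1),P[...,2:]],-1)
  for a in(-.03,-.018,-.006,.006,.018):
    q=L[(d>0)&(L[...,0]>=a)&(L[...,0]<a+.012)&(abs(L[...,1])<.0075)&(L[...,2]>.0415)&(L[...,2]<.058)]
    print(fn,a,len(q),np.percentile(q[:,2],[50,95]).round(4),np.percentile(q[:,1],[3,97]).round(4),q[:,0].min().round(4),q[:,0].max().round(4))
im=load('w17')[0]; a=cv2.resize(im[120:320,150:430],None,fx=2.5,fy=2.5)
cap('scene','scene2'); b=load('scene2')[0][170:360,160:360]
cv2.imwrite('pics/fin.png',np.vstack([a[:330],cv2.resize(b[:,:],(700,270))*0])[:330,:,::-1])
cv2.imwrite('pics/fin2.png',cv2.resize(load('scene2')[0][140:360,150:400,::-1],None,fx=2.7,fy=2.7))
```

```text
70.35
w1 -0.03 95 [0.0482 0.0502] [-0.0073  0.005 ] -0.03 -0.0181
w1 -0.018 91 [0.0483 0.0501] [-0.005   0.0051] -0.0177 -0.0061
w1 -0.006 83 [0.0486 0.05  ] [-0.0045  0.005 ] -0.0058 0.0059
w1 0.006 80 [0.0487 0.0499] [-0.0038  0.0052] 0.006 0.0179
w1 0.018 112 [0.0497 0.0518] [-0.0054  0.0069] 0.0184 0.03
w8 -0.03 265 [0.0484 0.0498] [-0.005   0.0047] -0.03 -0.018
w8 -0.018 239 [0.0487 0.0501] [-0.0051  0.0047] -0.0178 -0.0061
w8 -0.006 235 [0.0487 0.0503] [-0.0052  0.0048] -0.006 0.0059
w8 0.006 224 [0.0487 0.05  ] [-0.0053  0.0048] 0.006 0.018
w8 0.018 301 [0.0497 0.0516] [-0.0069  0.0064] 0.018 0.0299
w17 -0.03 144 [0.0485 0.05  ] [-0.0061  0.0075] -0.0299 -0.018
w17 -0.018 131 [0.0487 0.0502] [-0.0062  0.0036] -0.018 -0.0062
w17 -0.006 125 [0.0486 0.0503] [-0.0063  0.0036] -0.0059 0.006
w17 0.006 127 [0.0487 0.0501] [-0.0064  0.0037] 0.006 0.018
w17 0.018 151 [0.0499 0.0518] [-0.0074  0.0057] 0.0182 0.03
```

View pics/fin2.png

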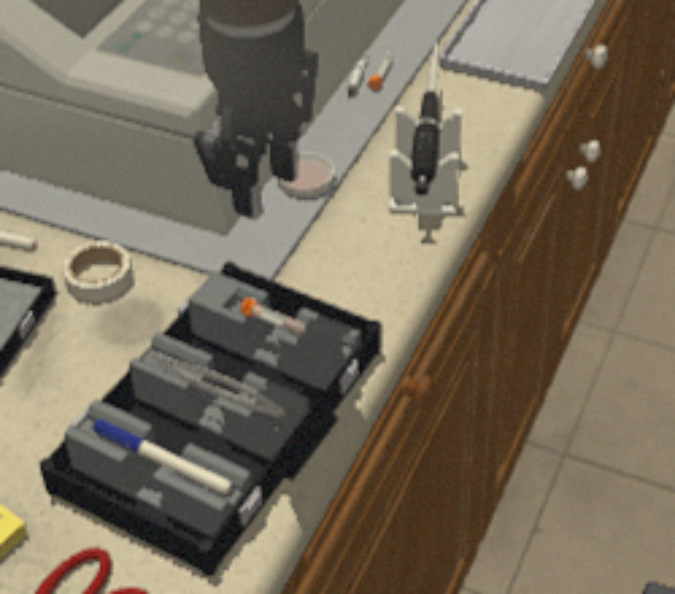

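The scene view shows all three tools back in their cutouts, the cap in its pocket, the pipette on the rest and the tray empty. Heights match the first views, so I'm handing in.

```bash
python3 -c "
from rig import bot
print(bot.close_job())"
```

```text
the job is handed in; nothing more can be done
None
```

The job is handed in after about 70 s of robot time, in the order asked. The marker, forceps and tube went into the steel tray, the pipette went onto the white rest, and the three tools then went back into their own cutouts.

**Last checks:**
- **Tools in the case:** the top heights of the forceps and tube match the first views to about 0.3 mm along their length. The marker's tops measure about 50 to 51 mm, the same as at the start. The tube's cap is in the cap pocket.
- **Pipette:** it lies in both notches with its thick body centred lengthwise and about 1 mm off the notch centre sideways.
- **Robot:** the gripper was clear of everything when I handed in.

**Disagreements:**
- **Camera readings:** the wrist camera reads heights about 1 to 1.5 mm above the stated values. It also put the replaced marker and tube about 1 to 1.4 mm off sideways, so I placed them by the arm's own readings from the first grasp.
- **Pipette height:** its top measured about 5 mm above the stated value, against about 3 mm in the case. I took it as seated from the contact force, the arm's height and the pictures, and did not measure its height again.

No check failed. The contact force readings I saw, all taken with the arm at rest, stayed at or below 14 N.

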